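# Reset the tripped paper cutter with its key

### The job

Reset the paper cutter: take the key from its wooden block, push it fully home into the key switch on the control box, turn it gently clockwise until you feel its stop, turn it back home, and withdraw it. Then stand the key back upright in the pocket of its block, fully down, and let go. Do not force the key or the switch, and leave the other things on the table where they are.

Things in the scene. Friction and masses are not known exactly. Their poses are not given: they have to be found in the camera images.
- key_head (a point): Centre of the loose key's head (key 45 g). It stands upright, blade down, in its block. Head: black slab 10 mm thick (x), 30 mm wide (y), 36 mm high (z, up); this point is half-way up, 18 mm above the head's flat underside. Grip it from above across the 10 mm. The key is the same after a half turn about z.
- key_tip (a point): Lower end of the key's blade, on its axis, 27 mm below the head's underside (45 mm below the head's centre). Below the head: round neck 4 mm in diameter, 7 mm long, then a flat steel blade 4 mm thick (x) by 16 mm wide (y); its last 6 mm is a wedge, 13 mm wide, 4 mm thick thinning to 1.6 mm. Axes as the head's.
- pocket (a point): Centre of the mouth of the pocket in the top of the wooden key block, 45 mm above the table. Pocket 8 mm (x) by 20 mm (y), 35 mm deep, square-edged. The key stands in it, the head's underside flat on the block's top. Axes as the block's, z up; the key starts centred, its axes along these.
- keyblock: Wooden key block, fixed, 80 mm (x) by 130 mm (y) by 45 mm high; origin at the centre of its underside. A small metal sharpener, 12 mm high, lies on its top 45 mm to +y of the pocket.
- keyhole (a point): Nominal centre of the key switch's slot, on the top of its 44 mm square steel cover (80 mm above the table). The switch sits with play: the real slot lies up to 2 mm off this point in x and in y; find it by feel or sight. Its direction is true: long way along y. It is 5.6 by 17.6 mm, for the 4 by 16 mm blade, square-edged. Axes as the box's, z up.
- home (a point): Point 27 mm under the nominal slot centre: here, give or take the 2 mm of play, is the tip of a key fully home, its head resting on the cover. The cover is fixed, 5 mm thick; only within 1.5 mm of fully home is the blade clear below it and free to turn. Below it the blade turns a plug: friction 0.03 N m, 0.1 rad of play. The key stays where it is left.
- switch_axis (a point): Nominal axis of the key switch (a point 5 mm under the slot's mouth). Home: key axes along these axes. It turns clockwise seen from above to a hard stop at 0.95 to 1.4 rad, different every time, found only by feel; a second hard stop lies 0.08 rad anticlockwise of home. Turned, the key is captive; it lifts out only at home. Over 60 N (0.35 N m) from the key damages it: seat it slowly.
- box: Grey control box of the paper cutter, fixed, 160 mm (x) by 240 mm (y) by 75 mm high; origin at the centre of its underside, the slot nominally 20 mm to -x of its centre. A red mushroom button stands at +85 mm y, 32 mm above its top; a small roll of tape, 18 mm high, lies loose at its far, -y corner.
Mind the look-alikes: they are no part of the job. Of the things shaped like the part that bears key_head, the black one is meant.

How it is judged:
By the outcome, as a careful person would: the job done as asked, in the order asked, and still so for the second after the job is handed in, with the robot touching nothing.
It also fails if it takes over 72 s, if anything falls off the work surface, if the arm or the gripper's body presses on something with over 40 N, if the wrist force passes 120 N, or if a joint passes its speed limit or range.

### The arm

A 7-joint arm with a two-finger parallel gripper is mounted at the origin on the work surface. World frame = base frame: x ahead of the robot, y to its left, z up, the work surface at z = 0. Lengths are in m, angles in degrees, forces in N, time in s.
With the tool pointing down it reaches from about 0.425 to 0.925 m from the base axis. Payload 6.8 kg.
Tool frame: the origin (TCP) lies midway between the tips of the shut fingers; the grasp point (between the pads) lies 19 mm behind it; z points along the fingers, y is the direction in which the jaws open and shut (so a half turn about z gives the same grasp; the last joint's range is limited). The gripper opens to 85 mm and grips with 20 to 120 N. Pads are 22 mm wide; open, the fingers measure 114 mm over their backs; the gripper's body (76 mm by 85 mm) begins 54 mm behind the grasp point. The pads swing forward as they close: fully open they stand 13 mm farther back than shut.
Start: joints at [-6.194, 27.33, 1.283, 89.118, -0.659, 63.558, -4.761], TCP at [0.675, 0, 0.231] pointing down, gripper open.
Joint ranges: [-169.35, 169.35], [-19.33, 120.38], [-80.79, 83.38], [13.8, 139.57], [-78.32, 258.32], [9.67, 109.79], [-169.56, 169.56]. Speed limits (degrees/s): [136.94, 136.94, 180, 180, 180, 180, 180].

### API

Orientations are given as a 3x3 rotation matrix whose columns are the frame's x, y, z axes.
In Python, from cell import r gives the robot as it stands.
- The arm moves only by the tool step_arm, never from a script. Its arguments are lists of equal length, an entry for each row: "dp": the shift along the world's x, y, z each as a share of 0.4 m, from -1 to 1, a list of three; "twist": the turn about the world's z as a share of 90 degrees, from -1 to 1; "grip": the finger opening in mm, from 0 to 85.4. A call has exactly 10 rows; each row is the pose to reach, as a shift and turn from the pose commanded when the call began; what a row does not reach only later rows make up. A row lasts 1/10 s, in which the tool goes at most 50 mm and 8.59 degrees, less where a joint would pass 70% of its speed; a pose out of reach is approached as far as the arm can. A call with a number of a shift or a turn outside -1 to 1 is refused whole. A call with a gripper value outside its range is refused whole. The fingers move at their own pace and stop on an object; "newtons" is the grip in N (left out, the last holds). Time passes only in rows, so rows that repeat a pose let the fingers close, or fill a call up. It gives the time, the measured TCP pose, the force and the opening at its end, in the units of the state.
- r.get_obs(): the state, without advancing time (a new reading comes with each control period).
- r.capture(name): name is "scene" or "side" or "wrist"; returns a dict with "image" (384x512x3 uint8, red, green, blue), "camera_matrix" (3x3 intrinsics, pixels), "xyz" and "rotation" of the camera in the world. Camera axes: x right, y up, looking along -z (the intrinsics and any distortion apply to the point x, -y, -z); pixel columns grow to the right and rows downward; lengths in m; the calibration is good to about 2 mm. The wrist camera is an equidistant fisheye: a pixel r from the principal point sees the ray r / f radians off the axis. A picture is of the moment at which its call begins. There is no depth.
- r.close_job(): hands the job in, once; it reports no verdict.
The state is a dict: "clock": time; "joint_pos": joint angles; "joint_velocities": joint speeds; "joint_torque": joint torques, N m; "ee_pos": TCP position; "tool_rot": TCP orientation; "force": force on the tool from outside, world axes, zero at the start; "torque": the same for the moment, N m; "finger_gap": finger opening in m.
Only numpy, scipy, OpenCV 4.12 (cv2) and the standard library are available. Lean on these libraries where they do the work, as an engineer would, in place of code of your own. Each camera call takes 0.05 s, during which the arm holds its last target.

## Working session

There is one attempt and no reset: what is moved stays moved. The work goes in short steps, Python scripts to look and compute and a tool call to move; the robot and the scene stay as the last step left them, time stands still between calls to the robot, and variables do not carry over. Pictures are saved under pics/ and viewed, and the job is handed in when it is done.

Besides the shell and the picture viewer there is one more tool, called after ">>>" as name(argument=value, ...) on one line, values as JSON. step_arm: Moves the arm, as the interface text tells. Shift numbers are shares of 0.4 m and turn numbers shares of 90 degrees, none past 1 either way. Its arguments: {"type":"object","properties":{"dp":{"type":"array"},"twist":{"type":"array"},"grip":{"type":"array"},"newtons":{"type":"number"}},"required":["dp","twist","grip"]}

```bash
ls; mkdir -p pics
python3 - <<'E'
from cell import r
import cv2,json,numpy as np
o=r.get_obs();print(o)
for n in ["scene","side","wrist"]:
    c=r.capture(n);cv2.imwrite(f"pics/{n}0.png",c["image"][:,:,::-1]);print(n,c["camera_matrix"],c["xyz"],c["rotation"],[k for k in c])
    np.savez(f"pics/{n}0.npz",**{k:np.array(c[k]) for k in ["image","camera_matrix","xyz","rotation"]})
E
```

```text
pics
{'clock': 0.0, 'joint_pos': array([-6.19194546, 27.3754211 ,  1.27979383, 89.17860087, -0.65797769,
       63.55770833, -4.76160542]), 'joint_velocities': array([-0.05431972,  0.01263704, -0.0708149 ,  0.11387054, -0.0520543 ,
        0.03135474, -0.00977551]), 'joint_torque': array([-5.45967814e-04, -5.96443820e+01,  1.60769675e+00, -2.81194621e+01,
        1.24063640e-02,  9.39900521e-03,  2.20753498e-05]), 'ee_pos': array([ 6.74406009e-01, -3.82862768e-05,  2.30327909e-01]), 'tool_rot': array([[ 4.24813221e-06,  9.99998351e-01, -1.81580812e-03],
       [ 9.99999989e-01, -4.51736036e-06, -1.48264977e-04],
       [-1.48272935e-04, -1.81580747e-03, -9.99998340e-01]]), 'force': array([-0.31324637,  0.19519272, -0.62197047]), 'torque': array([-0.00199594,  0.00874749,  0.02022907]), 'finger_gap': 0.08554048265240614}
scene [[358.04238763   0.         255.63333215]
 [  0.         358.04238763 192.06097535]
 [  0.           0.           1.        ]] [ 0.84100317 -0.44029642  0.61137201] [[ 0.79329011 -0.40424698  0.45527483]
 [ 0.60863368  0.54617478 -0.57555031]
 [-0.01599515  0.73367397  0.67931338]] ['image', 'camera_matrix', 'xyz', 'rotation']
side [[446.12357766   0.         259.76888847]
 [  0.         446.12357766 187.10800412]
 [  0.           0.           1.        ]] [0.27115533 0.65575743 0.66931743] [[-0.94014297  0.20619547 -0.27132015]
 [-0.34056231 -0.59695911  0.72640013]
 [-0.01218662  0.77532139  0.63144931]] ['image', 'camera_matrix', 'xyz', 'rotation']
wrist [[297.31863964   0.         251.29394847]
 [  0.         297.31863964 192.57964067]
 [  0.           0.           1.        ]] [0.67454339 0.07299393 0.3738154 ] [[ 9.99998633e-01  7.77621699e-05  1.65139304e-03]
 [-5.46968420e-04  9.58200995e-01  2.86095358e-01]
 [-1.56011906e-03 -2.86095870e-01  9.58199728e-01]] ['image', 'camera_matrix', 'xyz', 'rotation']
```

View pics/scene0.png

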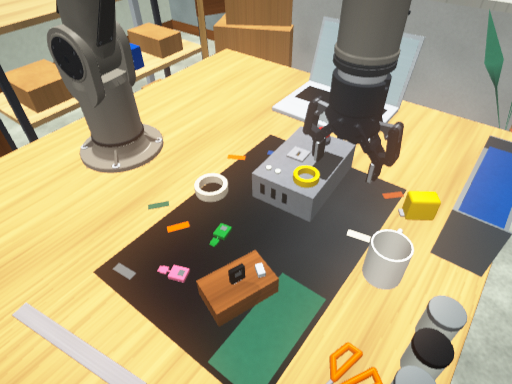

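View pics/side0.png

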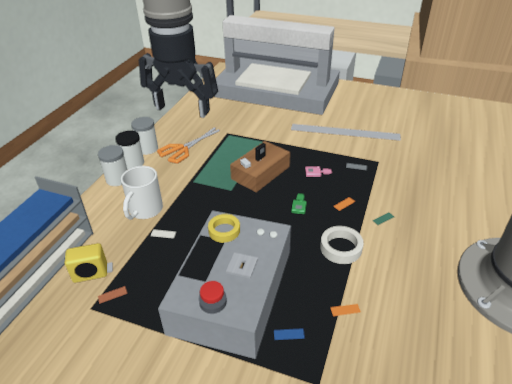

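View pics/wrist0.png

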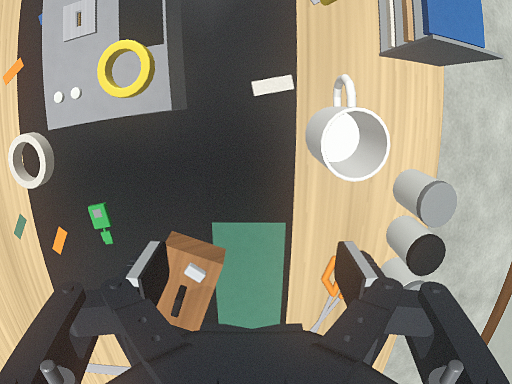

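The scene picture shows the block at about (237,285), with the black key at (237,273). The box is at (305,175), with the slot cover at (298,153). The wrist picture shows the key head at (179,300) and the slot at (79,19). I'll enlarge these areas to measure them.

```bash
cat > h.py <<'E'
import numpy as np,cv2
def load(n):
    d=np.load(f"pics/{n}.npz");return {k:d[k] for k in d}
def snap(name,tag):
    from cell import r
    c=r.capture(name);cv2.imwrite(f"pics/{tag}.png",c["image"][:,:,::-1])
    np.savez(f"pics/{tag}.npz",**{k:np.array(c[k]) for k in ["image","camera_matrix","xyz","rotation"]});return load(tag)
def proj(c,P,fish=False):
    P=np.atleast_2d(P);q=(P-c["xyz"])@c["rotation"]; x,y,z=q[:,0],-q[:,1],-q[:,2]
    K=c["camera_matrix"]
    if fish:
        rr=np.hypot(x,y);th=np.arctan2(rr,z);s=np.where(rr>1e-9,th/np.maximum(rr,1e-9),1/z)
        return np.c_[K[0,0]*x*s+K[0,2],K[1,1]*y*s+K[1,2]]
    return np.c_[K[0,0]*x/z+K[0,2],K[1,1]*y/z+K[1,2]]
def ray(c,uv,fish=False):
    K=c["camera_matrix"];x=(uv[0]-K[0,2])/K[0,0];y=(uv[1]-K[1,2])/K[1,1]
    if fish:
        t=np.hypot(x,y);k=np.sin(t)/t if t>1e-9 else 1;d=np.array([x*k,-y*k,-np.cos(t)])
    else: d=np.array([x,-y,-1.])
    return c["rotation"]@d
def onz(c,uv,z,fish=False):
    d=ray(c,uv,fish);return c["xyz"]+d*(z-c["xyz"][2])/d[2]
def crop(c,u0,v0,u1,v1,k,out):
    im=c["image"][v0:v1,u0:u1,::-1];cv2.imwrite(f"pics/{out}.png",cv2.resize(im,None,fx=k,fy=k,interpolation=cv2.INTER_CUBIC))
E
python3 - <<'E'
from h import *
w=load("wrist0");crop(w,30,0,200,140,4,"w0box");crop(w,140,220,240,340,5,"w0blk")
s=load("scene0");crop(s,185,235,295,325,7,"s0blk");crop(s,240,120,370,220,6,"s0box")
s=load("side0");crop(s,220,130,300,195,8,"d0blk");crop(s,160,205,300,350,4,"d0box")
E
```

```text
(no output)
```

View pics/w0box.png

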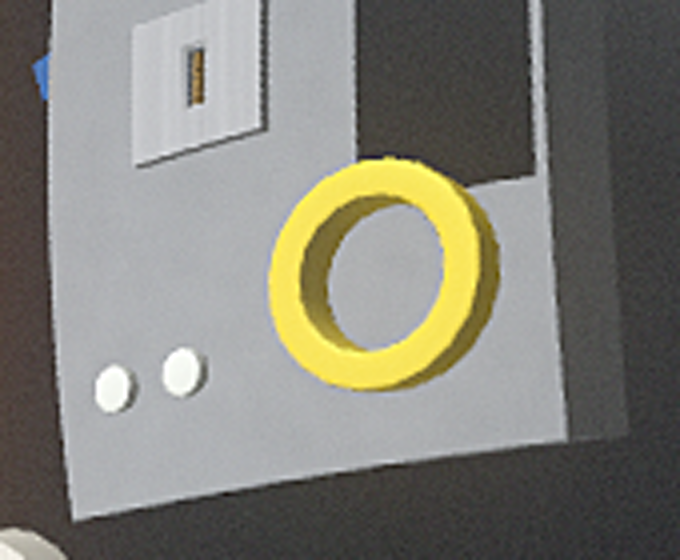

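View pics/w0blk.png

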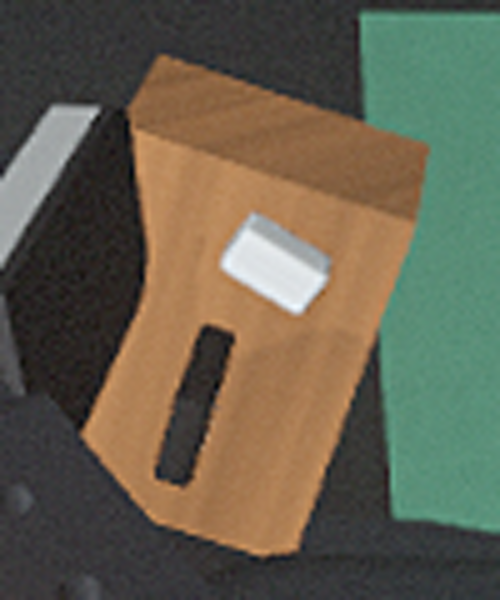

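View pics/s0blk.png

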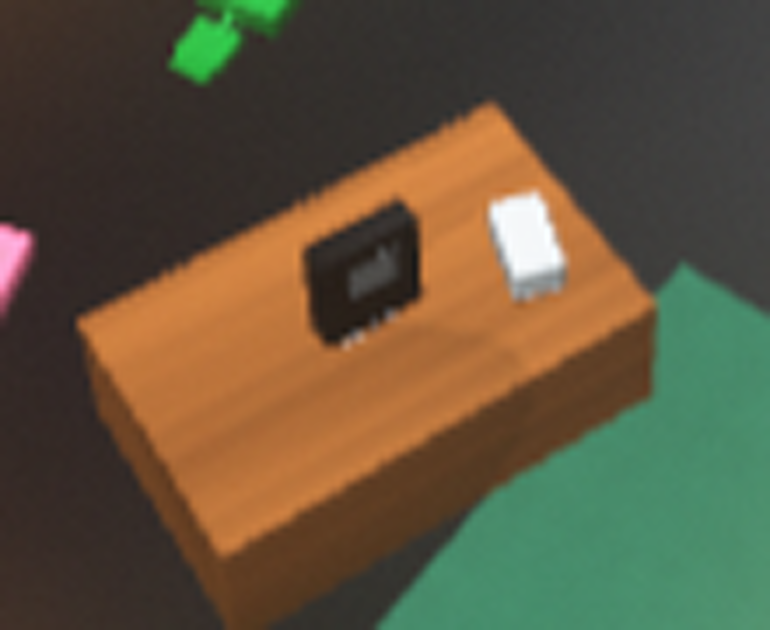

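View pics/s0box.png

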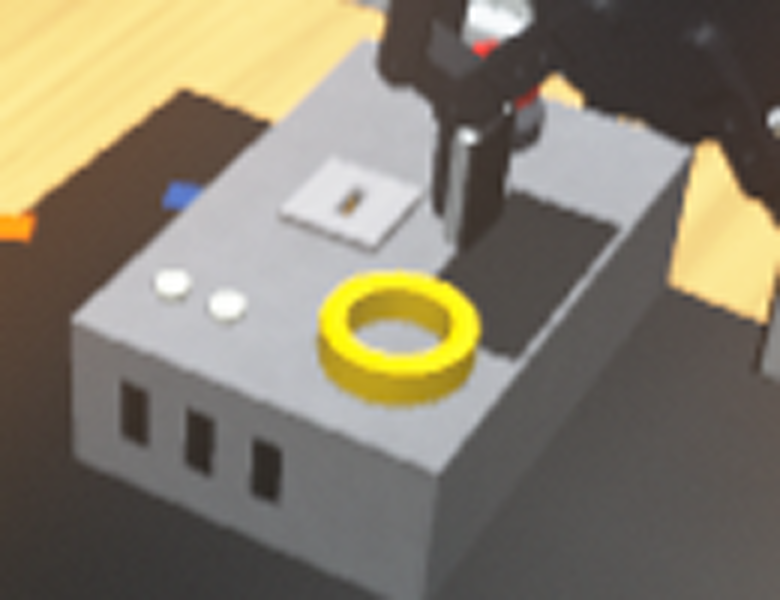

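View pics/d0blk.png

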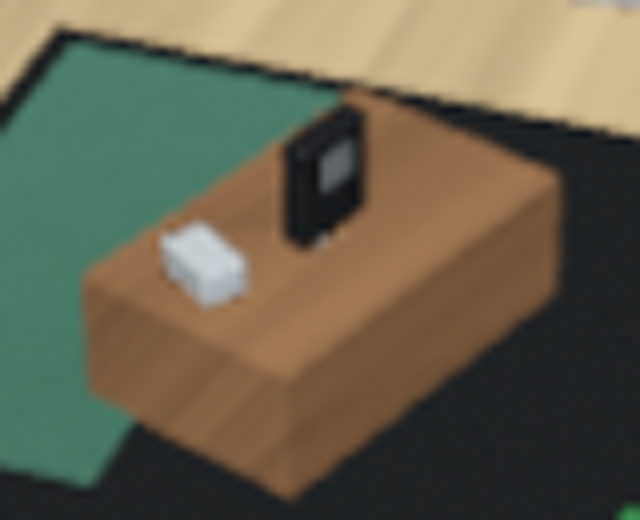

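View pics/d0box.png

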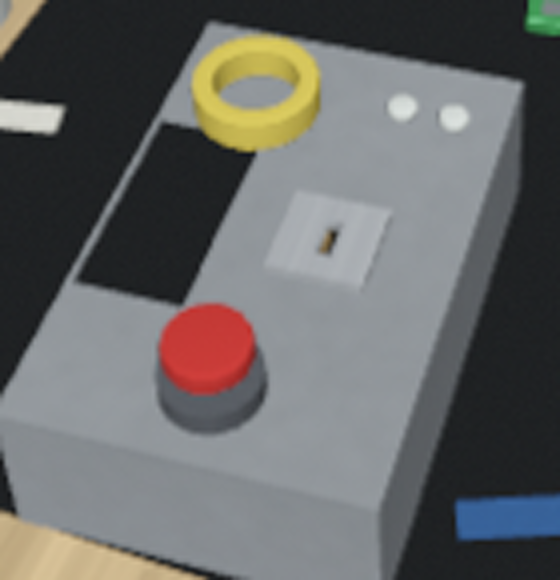

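```bash
cat > fit.py <<'E'
from h import *
from scipy.optimize import least_squares
cams={"s":(load("scene0"),False),"d":(load("side0"),False),"w":(load("wrist0"),True)}
def px(off,k,p): return ((p[0]+.5)/k-.5+off[0],(p[1]+.5)/k-.5+off[1])
def fit(obs,x0,name):
    def res(p,full=False):
        out=[]
        c,s=np.cos(p[2]),np.sin(p[2])
        for cam,off,k,L,q in obs:
            P=[p[0]+c*L[0]-s*L[1],p[1]+s*L[0]+c*L[1],L[2]]
            C,f=cams[cam];out.append(proj(C,P,f)[0]-px(off,k,q))
        return np.array(out) if full else np.ravel(out)
    for sel in ["sdw","s","d","w"]:
        ob=obs; 
        obs_=[o for o in ob if o[0] in sel]
        def rs(p):
            out=[];c,s=np.cos(p[2]),np.sin(p[2])
            for cam,off,k,L,q in obs_:
                P=[p[0]+c*L[0]-s*L[1],p[1]+s*L[0]+c*L[1],L[2]]
                C,f=cams[cam];out.append(proj(C,P,f)[0]-px(off,k,q))
            return np.ravel(out)
        if len(obs_)<2: continue
        r=least_squares(rs,x0,loss="soft_l1");print(name,sel,r.x[:2].round(4),np.degrees(r.x[2]).round(2),"rms",np.sqrt(np.mean(r.fun**2)).round(2))
        if sel=="sdw": print(np.hypot(*r.fun.reshape(-1,2).T).round(1)); best=r.x
    return best
if __name__=="__main__":
    H=.075;D0=(160,205);S0=(240,120);W0=(30,0)
    X,Y=.08,.12;cx=-.02;h=.022
    box=[("d",D0,4,(X,-Y,H),(210,22)),("d",D0,4,(-X,-Y,H),(523,85)),("d",D0,4,(-X,Y,H),(380,508)),("d",D0,4,(X,Y,H),(0,405)),
     ("d",D0,4,(cx+h,-h,.08),(300,192)),("d",D0,4,(cx-h,-h,.08),(392,210)),("d",D0,4,(cx-h,h,.08),(362,290)),("d",D0,4,(cx+h,h,.08),(265,268)),
     ("s",S0,6,(-X,-Y,H),(72,322)),("s",S0,6,(X,-Y,H),(438,475)),("s",S0,6,(X,Y,H),(690,150)),("s",S0,6,(-X,-Y,0),(75,460)),
     ("s",S0,6,(cx-h,h,.08),(332,155)),("s",S0,6,(cx+h,h,.08),(425,188)),("s",S0,6,(cx+h,-h,.08),(375,248)),("s",S0,6,(cx-h,-h,.08),(280,213)),
     ("w",W0,4,(-X,-Y,H),(75,520)),("w",W0,4,(X,-Y,H),(567,440)),("w",W0,4,(cx-h,-h,.08),(135,165)),("w",W0,4,(cx+h,-h,.08),(267,130)),("w",W0,4,(cx-h,h,.08),(133,28))]
    b=fit(box,[.55,.15,0.1],"box");c,s=np.cos(b[2]),np.sin(b[2])
    kh=b[:2]+np.array([c,s])*cx;print("keyhole",kh)
    R=np.array([[c,s],[-s,c]])
    for n,off,k,q in [("d",D0,4,(330,240)),("s",S0,6,(350,202)),("w",W0,4,(196,76))]:
        C,f=cams[n];P=onz(C,px(off,k,q),.078,f);print("slot",n,P,"box-frame off",R@(P[:2]-kh))
    X,Y,H=.04,.065,.045;B=(185,235);E=(220,130);W=(140,220)
    blk=[("s",B,7,(-X,Y,H),(492,102)),("s",B,7,(X,Y,H),(655,308)),("s",B,7,(X,-Y,H),(225,555)),("s",B,7,(-X,-Y,H),(80,322)),("s",B,7,(X,Y,0),(650,395)),
     ("d",E,8,(X,-Y,H),(362,92)),("d",E,8,(-X,-Y,H),(560,178)),("d",E,8,(-X,Y,H),(290,378)),("d",E,8,(X,Y,H),(85,278)),("d",E,8,(-X,Y,0),(293,498)),("d",E,8,(-X,-Y,0),(557,293)),("d",E,8,(X,Y,0),(90,390)),
     ("w",W,5,(-X,Y,H),(133,130)),("w",W,5,(X,Y,H),(415,218)),("w",W,5,(-X,Y,0),(160,55)),("w",W,5,(X,Y,0),(428,148))]
    k=fit(blk,[.6,-.2,-.3],"block")
    # key head: center of top face in wrist (black rect is top face?)
    for n,off,kk,q in [("w",W,5,(196,405)),("s",B,7,(360,232)),("d",E,8,(326,128))]:
        C,f=cams[n]
        P=onz(C,px(off,kk,q),.081,f);c,s=np.cos(k[2]),np.sin(k[2]);print("keytop",n,P,"blk-frame",np.array([[c,s],[-s,c]])@(P[:2]-k[:2]))
E
python3 fit.py
```

```text
box sdw [0.5037 0.1864] 4.01 rms 0.82
[0.6 0.7 0.7 3.1 1.8 0.9 1.5 1.6 0.8 0.7 1.3 0.4 0.5 0.6 0.2 0.3 1.1 1.1
 1.  1.1 0.6]
box s [0.5041 0.1855] 4.2 rms 0.43
box d [0.5023 0.1862] 3.63 rms 0.94
box w [0.5047 0.1865] 3.87 rms 0.48
keyhole [0.48372092 0.1849527 ]
slot d [0.48173427 0.18528468 0.078     ] box-frame off [-0.00195856  0.00047012]
slot s [0.48161516 0.18611861 0.078     ] box-frame off [-0.00201904  0.00131034]
slot w [0.48264276 0.18602862 0.078     ] box-frame off [-0.00100025  0.0011487 ]
block sdw [ 0.5776 -0.169 ] -19.67 rms 0.74
[0.2 0.5 0.8 0.6 0.4 1.1 0.5 0.5 0.9 0.5 0.4 0.5 3.2 1.5 0.1 0.5]
block s [ 0.578  -0.1686] -19.44 rms 0.3
block d [ 0.5762 -0.1688] -19.8 rms 0.31
block w [ 0.5787 -0.1694] -18.95 rms 1.18
keytop w [ 0.58380788 -0.15462138  0.081     ] blk-frame [0.0010189  0.01565071]
keytop s [ 0.57796221 -0.16872089  0.081     ] blk-frame [0.00026096 0.00040625]
keytop d [ 0.57556602 -0.16729845  0.081     ] blk-frame [-0.00247422  0.00093899]
```

The fits agree: the block is at (0.5776, -0.169) with yaw -19.6°, and the box is at (0.5037, 0.1864) with yaw 4.0°. The slot appears about 1–2 mm to -x and 1 mm to +y of nominal. Next I move above the key.

>>> step_arm(dp=[[-0.03, -0.05, 0], [-0.07, -0.12, -0.02], [-0.11, -0.19, -0.05], [-0.15, -0.26, -0.09], [-0.19, -0.33, -0.12], [-0.22, -0.38, -0.15], [-0.237, -0.41, -0.17], [-0.243, -0.422, -0.18], [-0.243, -0.422, -0.18], [-0.243, -0.422, -0.18]], twist=[-0.03, -0.07, -0.11, -0.15, -0.18, -0.2, -0.215, -0.217, -0.217, -0.217], grip=[60, 60, 60, 60, 60, 60, 60, 60, 60, 60], newtons=60)

```text
clock: 1.15
ee_pos: [0.5789, -0.1673, 0.1597]
tool_rot: [[0.332, 0.943, 0.001], [0.943, -0.332, 0.001], [0.001, 0.001, -1.0]]
force: [-0.4, 0.0, 0.3]
finger_gap: 0.0598
```

Run:
```python
from h import *
from cell import r
o=r.get_obs();print(o["clock"],o["ee_pos"],o["tool_rot"],o["force"],o["finger_gap"])
w=snap("wrist","w1");print(w["xyz"])
crop(w,150,150,350,384,3,"w1c")
```

```text
1.15 [ 0.57892108 -0.16731686  0.15965379] [[ 3.32142559e-01  9.43228644e-01  1.02235084e-03]
 [ 9.43228681e-01 -3.32143317e-01  6.87845263e-04]
 [ 9.88362355e-04  7.35847951e-04 -9.99999241e-01]] [-0.39140993  0.02421619  0.3219504 ] 0.05976669887080476
[ 0.60284136 -0.09857282  0.30315098]
```

View pics/w1.png

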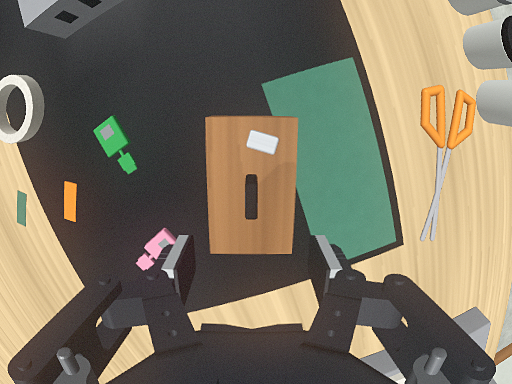

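View pics/w1c.png

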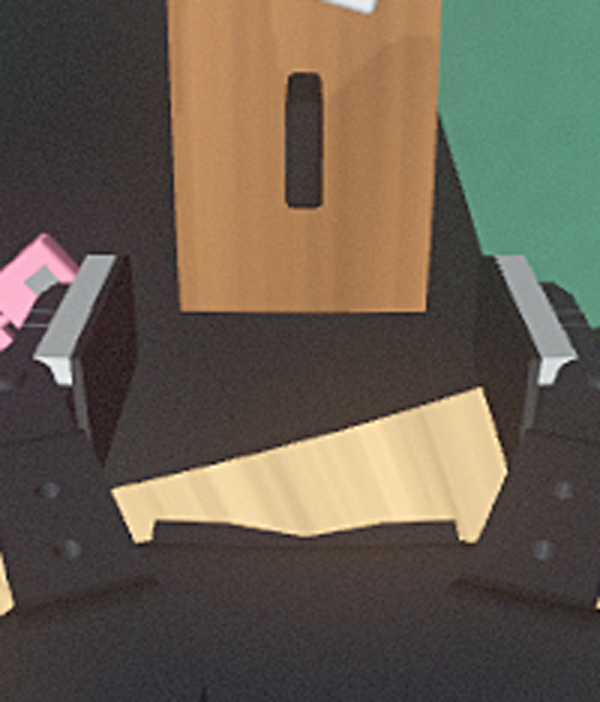

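The wrist view shows the block (206..298, 116..254) and the key head (245..258, 174..219), aligned with the picture axes. I'll refine both from this.

```bash
cat > w1.py <<'E'
from h import *
from scipy.optimize import least_squares
w=load("w1");crop(w,195,105,310,265,4,"w1d")
def fitw(w,pts,x0):
    def f(p):
        c,s=np.cos(p[2]),np.sin(p[2]);P=[[p[0]+c*L[0]-s*L[1],p[1]+s*L[0]+c*L[1],L[2]] for L,q in pts]
        return (proj(w,P,True)-np.array([q for L,q in pts])).ravel()
    r=least_squares(f,x0);return r
X,Y,H=.04,.065,.045
b=[((-X,Y,H),(206,116)),((X,Y,H),(298,117)),((X,-Y,H),(293,254)),((-X,-Y,H),(210.5,254))]
r=fitw(w,b,[.58,-.17,-.34]);print(r.x,np.degrees(r.x[2]),r.fun.round(1))
# key: top face corners bottom edge & widths
k=[((-.005,-.015,.081),(150+286/3,150+208/3)),((.005,-.015,.081),(150+323/3,150+208/3)),((-.005,.015,.081),(150+286/3,150+100/3)),((.005,.015,.081),(150+323/3,150+100/3))]
print(proj(w,[[.5776+0*0,-.169,z] for z in(.045,.063,.081)],True))
r=fitw(w,k,[.58,-.17,-.34]);print(r.x,np.degrees(r.x[2]),r.fun.round(1))
from cell import r as R
print(R.get_obs()["ee_pos"])
E
python3 w1.py
```

```text
[ 0.5790077  -0.16836589 -0.34186177] -19.587236355198783 [-0.1  1.2  0.3  0.5 -0.7 -1.   0.5 -1.2]
[[250.65584993 190.51850548]
 [250.62897885 196.44117818]
 [250.59837882 203.23221681]]
[ 0.57869303 -0.1680382  -0.33900042] -19.42329334587853 [-0.1  0.1  0.1  0.1 -0.3 -0.1  0.3 -0.1]
[ 0.57906933 -0.16721929  0.15979241]
```

View pics/w1d.png

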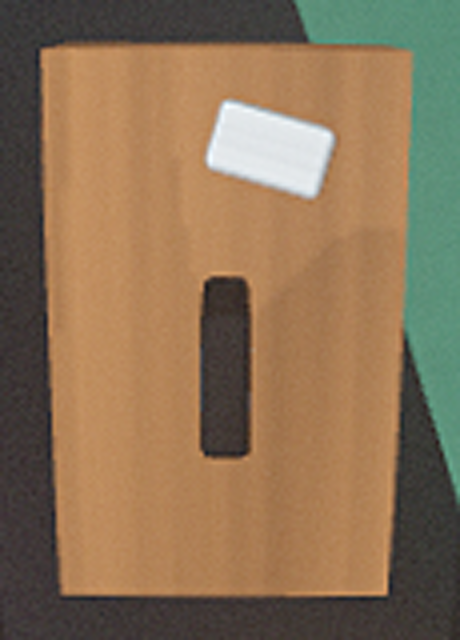

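>>> step_arm(dp=[[-0.0008, -0.0025, -0.03], [-0.0008, -0.0025, -0.07], [-0.0008, -0.0025, -0.12], [-0.0008, -0.0025, -0.17], [-0.0008, -0.0025, -0.21], [-0.0008, -0.0025, -0.24], [-0.0008, -0.0025, -0.258], [-0.0008, -0.0025, -0.267], [-0.0008, -0.0025, -0.272], [-0.0008, -0.0025, -0.272]], twist=[0, 0, 0, 0, 0, 0, 0, 0, 0, 0], grip=[40, 40, 40, 40, 40, 40, 40, 40, 40, 40])

```text
clock: 2.2
ee_pos: [0.5778, -0.1699, 0.0508]
tool_rot: [[0.334, 0.942, 0.001], [0.942, -0.334, -0.0], [0.0, 0.001, -1.0]]
force: [-0.4, -0.1, 0.2]
finger_gap: 0.0401
```

Run:
```python
from h import *
from cell import r
o=r.get_obs();print(o["clock"],o["ee_pos"],o["force"],o["torque"],o["finger_gap"])
w=snap("wrist","w2")
crop(w,150,130,350,330,4,"w2c")
```

```text
2.2 [ 0.57783072 -0.16985517  0.05081747] [-0.35698306 -0.14442389  0.21366477] [-0.01714933 -0.09774775 -0.02905182] 0.040058152864332904
```

View pics/w2c.png

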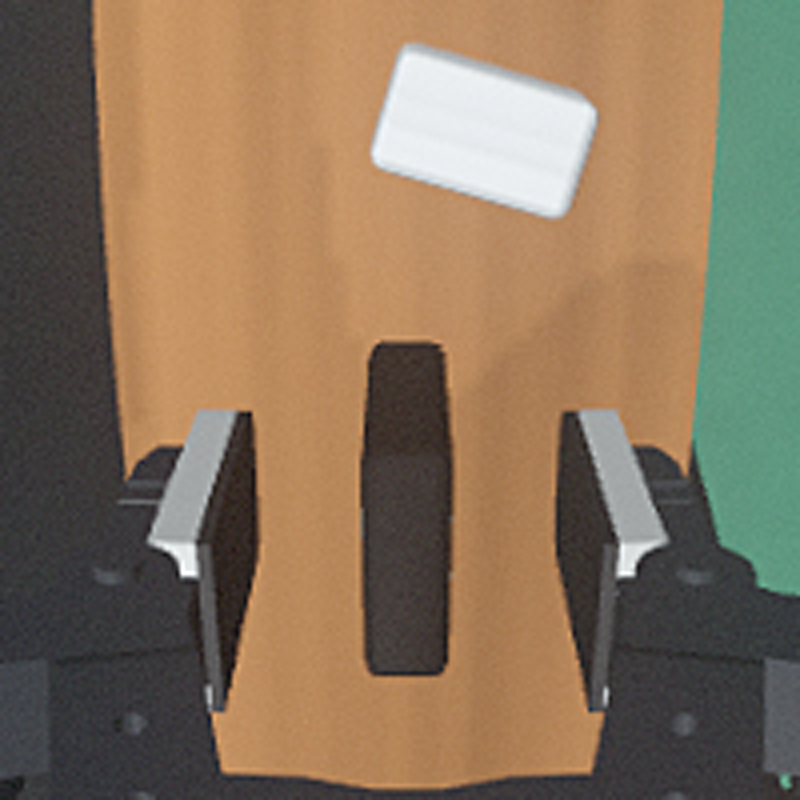

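The key is centred between the pads: pad edges at 258 and 557, key at 362..452 in the crop. I'll shift 1 mm along the pad and close.

>>> step_arm(dp=[[0.001, 0.0028, 0], [0.001, 0.0028, 0], [0.001, 0.0028, 0], [0.001, 0.0028, 0], [0.001, 0.0028, 0], [0.001, 0.0028, 0], [0.001, 0.0028, 0], [0.001, 0.0028, 0], [0.001, 0.0028, 0], [0.001, 0.0028, 0]], twist=[0, 0, 0, 0, 0, 0, 0, 0, 0, 0], grip=[40, 40, 25, 14, 6, 6, 6, 6, 6, 6], newtons=60)

```text
clock: 3.25
ee_pos: [0.578, -0.1687, 0.0507]
tool_rot: [[0.334, 0.942, 0.0], [0.942, -0.334, -0.0], [0.0, 0.0, -1.0]]
force: [-1.3, 0.7, 5.4]
finger_gap: 0.0093
```

Run:
```python
from h import *
from cell import r
o=r.get_obs();print(o["clock"],o["ee_pos"],o["force"],o["torque"],o["finger_gap"],o["tool_rot"][:,1])
w=snap("wrist","w3")
crop(w,150,130,350,330,4,"w3c")
```

```text
3.25 [ 0.57802652 -0.16873841  0.05072038] [-1.34114376  0.67408653  5.41050215] [0.11121242 0.15783555 0.0087662 ] 0.009298307208584109 [ 9.42432437e-01 -3.34396493e-01  2.95144129e-04]
```

View pics/w3c.png

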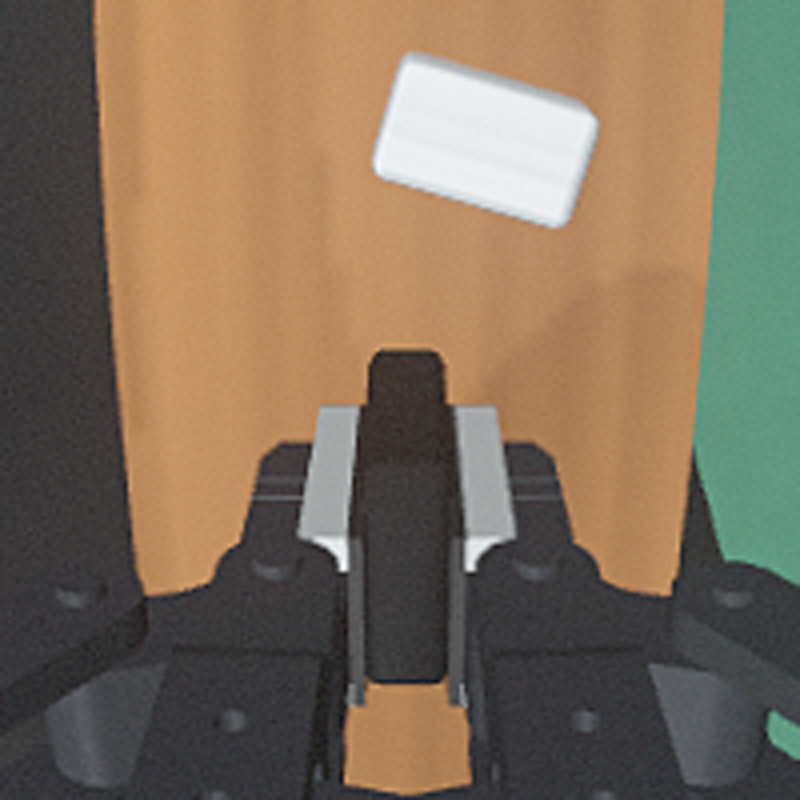

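Gripped at a gap of 9.3 mm. Now I lift straight up and start the transit.

>>> step_arm(dp=[[0, 0, 0.01], [0, 0, 0.03], [0, 0, 0.06], [0, 0, 0.1], [0, 0, 0.15], [0, 0.02, 0.2], [-0.01, 0.06, 0.24], [-0.03, 0.12, 0.26], [-0.06, 0.2, 0.272], [-0.09, 0.28, 0.275]], twist=[0, 0, 0, 0, 0, 0, 0.02, 0.05, 0.08, 0.11], grip=[6, 6, 6, 6, 6, 6, 6, 6, 6, 6])

```text
clock: 4.3
ee_pos: [0.5421, -0.056, 0.1622]
tool_rot: [[0.166, 0.986, 0.002], [0.986, -0.166, -0.0], [0.0, 0.002, -1.0]]
force: [0.2, 0.1, -0.9]
finger_gap: 0.0091
```

>>> step_arm(dp=[[-0.03, 0.09, 0], [-0.06, 0.18, 0], [-0.09, 0.27, 0], [-0.12, 0.35, 0], [-0.14, 0.41, 0], [-0.148, 0.445, 0], [-0.15, 0.457, 0], [-0.15, 0.457, 0], [-0.15, 0.457, 0], [-0.15, 0.457, 0]], twist=[0.03, 0.06, 0.09, 0.12, 0.14, 0.15, 0.151, 0.151, 0.151, 0.151], grip=[6, 6, 6, 6, 6, 6, 6, 6, 6, 6])

```text
clock: 5.3
ee_pos: [0.4823, 0.1247, 0.1605]
tool_rot: [[-0.066, 0.998, -0.0], [0.998, 0.066, -0.001], [-0.001, -0.0, -1.0]]
force: [0.1, -0.1, -0.5]
finger_gap: 0.009
```

Run:
```python
from h import *
from cell import r
o=r.get_obs();print(o["clock"],o["ee_pos"],o["force"],o["torque"],o["finger_gap"],o["tool_rot"])
for n in ["wrist","side","scene"]: w=snap(n,n[0]+"4" if n!="side" else "d4")
crop(load("w4"),180,80,320,280,4,"w4c");crop(load("d4"),160,150,320,300,5,"d4c");crop(load("s4"),240,70,370,200,5,"s4c")
```

```text
5.3 [0.48232639 0.12468665 0.16045508] [ 0.05616394 -0.12758107 -0.4779568 ] [-0.0092684   0.03271412  0.0305093 ] 0.008974320593442237 [[-6.64542211e-02  9.97789475e-01 -3.47201619e-06]
 [ 9.97789333e-01  6.64542097e-02 -5.34172952e-04]
 [-5.32761419e-04 -3.89623882e-05 -9.99999857e-01]]
```

View pics/w4.png

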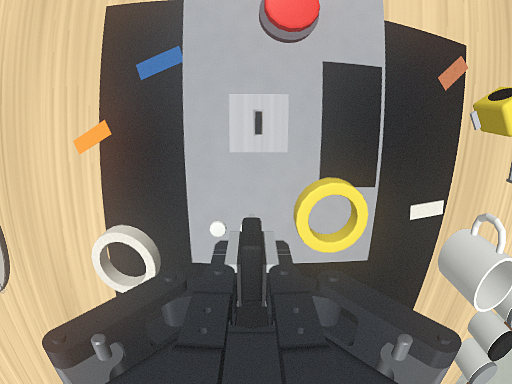

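View pics/d4c.png

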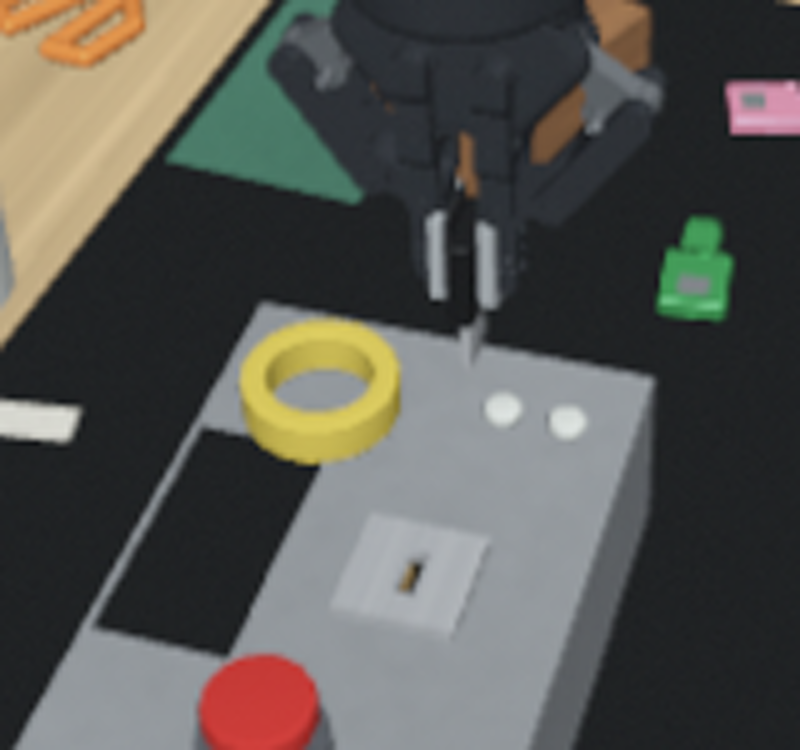

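View pics/s4c.png

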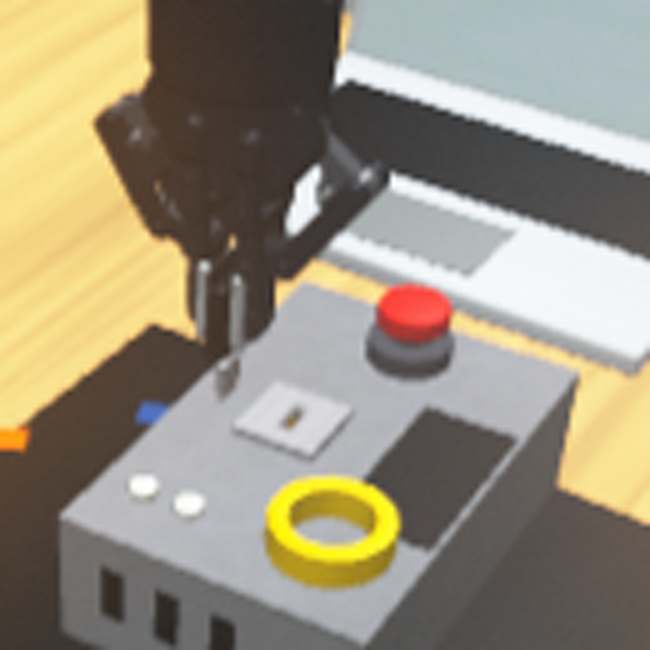

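The wrist view shows the cover (229..288, 94..153) with the slot at about (258,123). In the side view the key hangs vertically. I'll zoom in.

Run:
```python
from h import *
w=load("w4");crop(w,220,84,300,164,9,"w4d");crop(w,240,205,265,305,6,"w4k")
```

```text
(no output)
```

View pics/w4d.png

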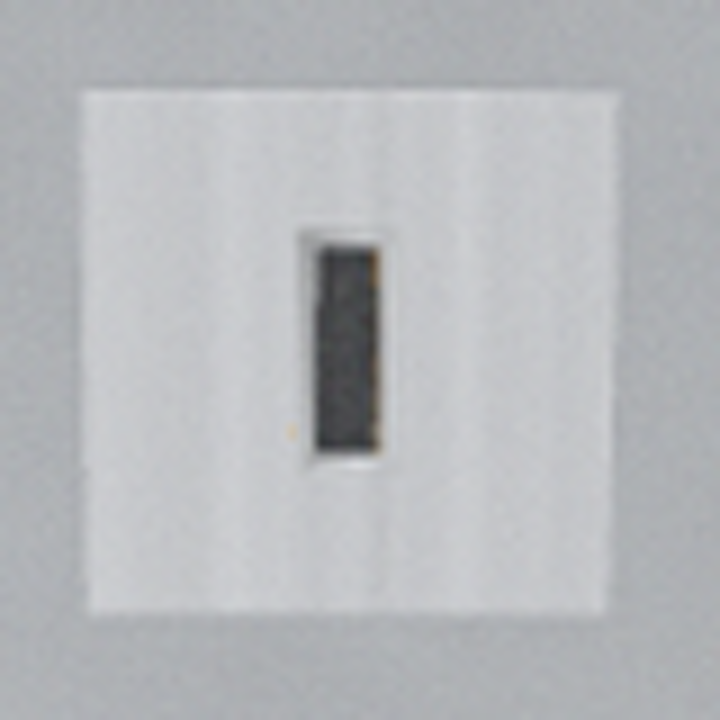

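View pics/w4k.png

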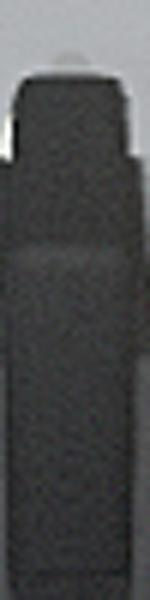

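```bash
cat > w4.py <<'E'
from h import *
from w1 import fitw
w=load("w4")
f=lambda p,off=(220,84),k=9:((p[0]+.5)/k-.5+off[0],(p[1]+.5)/k-.5+off[1])
h=.022
r=fitw(w,[((-h,h,.08),f((82,90))),((h,h,.08),f((618,92))),((h,-h,.08),f((606,612))),((-h,-h,.08),f((90,612)))],[.48,.185,.07])
print("cover",r.x,np.degrees(r.x[2]),r.fun.round(2))
for z in (.08,.0775,.075):
    P=onz(w,f((348.5,349)),z,True);c,s=np.cos(r.x[2]),np.sin(r.x[2]);print(z,P,"in cover",np.array([[c,s],[-s,c]])@(P[:2]-r.x[:2]))
sl=[((-.0028,.0088,.079),f((310,238))),((.0028,.0088,.079),f((384,238))),((.0028,-.0088,.079),f((384,459))),((-.0028,-.0088,.079),f((310,459)))]
q=fitw(w,sl,[.48,.185,.07]);print("slot",q.x,np.degrees(q.x[2]),q.fun.round(2))
# block refit in w1 with refined corners
X,Y,H=.04,.065,.045;g=lambda p:f(p,(195,105),4)
w1=load("w1")
q=fitw(w1,[((-X,Y,H),g((41,48))),((X,Y,H),g((412,48))),((X,-Y,H),g((388,596))),((-X,-Y,H),g((62,596)))],[.58,-.17,-.34]);print("block w1",q.x,np.degrees(q.x[2]),q.fun.round(2))
# tape/slot in fixed cams after arm clear
for n,off,k,p in [("d4",(160,150),5,(411,575)),("s4",(240,70),5,(292,417))]:
    print(n,onz(load(n),f(p,off,k),.078))
E
python3 w4.py
python3 - <<'E'
from h import *
d=load("d4");crop(d,220,245,265,285,16,"d4d");s=load("s4");crop(s,282,140,318,170,20,"s4d")
E
```

```text
[ 0.5790077  -0.16836589 -0.34186177] -19.587236355198783 [-0.1  1.2  0.3  0.5 -0.7 -1.   0.5 -1.2]
[[250.65584993 190.51850548]
 [250.62897885 196.44117818]
 [250.59837882 203.23221681]]
[ 0.57869303 -0.1680382  -0.33900042] -19.42329334587853 [-0.1  0.1  0.1  0.1 -0.3 -0.1  0.3 -0.1]
[0.48210529 0.12529463 0.16043161]
cover [0.48347301 0.18560337 0.0664729 ] 3.808616522666583 [ 0.11 -0.02 -0.18  0.03  0.24  0.05 -0.17 -0.05]
0.08 [0.48335391 0.18575397 0.08      ] in cover [-0.00010884  0.00015818]
0.0775 [0.48342117 0.18562225 0.0775    ] in cover [-5.04796133e-05  2.22833161e-05]
0.075 [0.48348842 0.18549053 0.075     ] in cover [ 7.88007035e-06 -1.13612898e-04]
slot [0.48325694 0.1857217  0.06901832] 3.954458526483246 [ 0.36  0.68 -0.37  0.68 -0.4  -0.69  0.4  -0.69]
block w1 [ 0.57832274 -0.16803811 -0.34132061] -19.55623031495472 [ 0.15  0.51 -0.25  0.7  -0.08 -0.72  0.19 -0.86]
d4 [0.48228654 0.1854183  0.078     ]
s4 [0.48122452 0.18711257 0.078     ]
```

View pics/d4d.png

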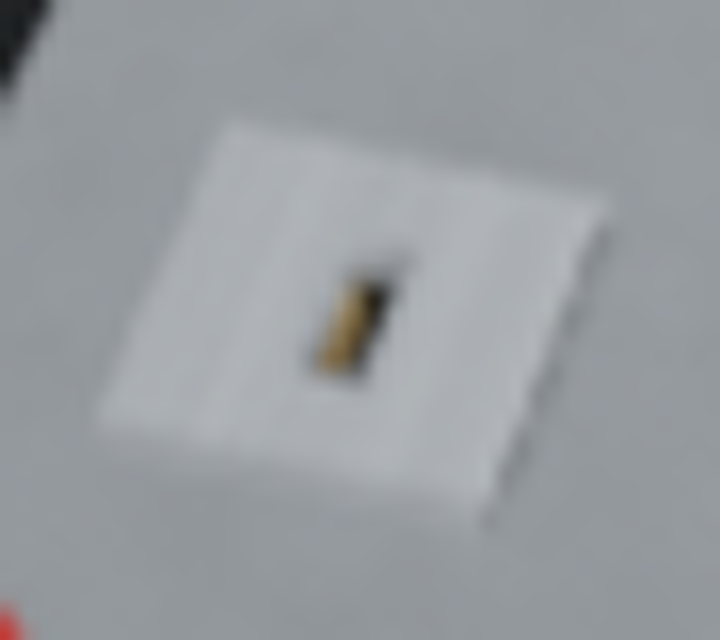

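View pics/s4d.png

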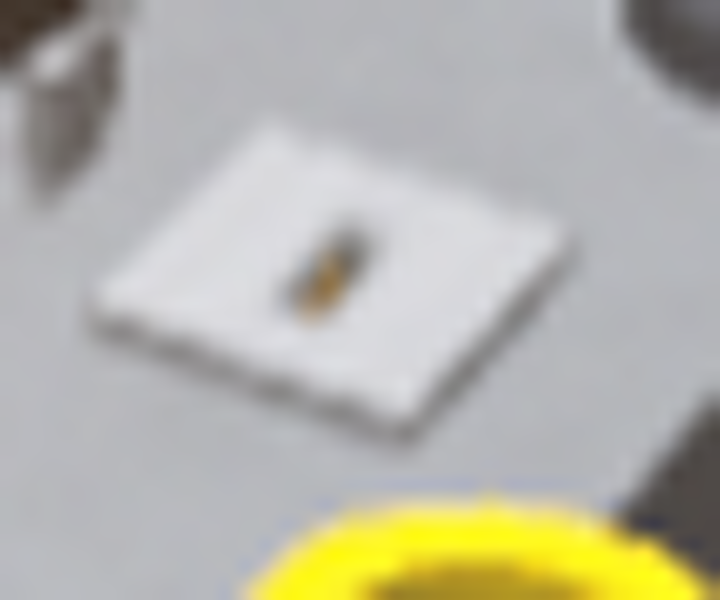

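Run:
```python
from h import *
w=load("w4");crop(w,235,205,270,310,7,"w4k")
from cell import r
o=r.get_obs();T=o["ee_pos"];Rm=o["tool_rot"]
# predicted pixel positions of key features for axis offset 0 along tool x
def P(a,b,dz): return T+Rm[:,0]*a+Rm[:,1]*b+np.array([0,0,dz])
dz=.081-.0507
for a in(-.001,0,.001):
    print(a,"top+ %s top- %s  bot+ %s"%tuple(proj(w,P(a+s,0,d),True)[0].round(1) for s,d in((.015,dz),(-.015,dz),(.015,dz-.036))), "tip+",proj(w,P(a+.0065,0,dz-.063),True)[0].round(1),"blade shoulder",proj(w,P(a+.008,0,dz-.036-.007),True)[0].round(1))
print(proj(w,[P(0,-.005,dz),P(0,.005,dz)],True))
```

```text
-0.001 top+ [251.2 247.9] top- [251.3 303.5]  bot+ [251.2 217.2] tip+ [251.3 214.1] blade shoulder [251.3 224.2]
0 top+ [251.2 245.8] top- [251.3 301.8]  bot+ [251.2 215.5] tip+ [251.3 212.7] blade shoulder [251.3 222.5]
0.001 top+ [251.2 243.7] top- [251.3 300.2]  bot+ [251.2 213.7] tip+ [251.3 211.2] blade shoulder [251.3 220.9]
[[240.07557114 275.48297678]
 [262.4955838  275.45001904]]
```

View pics/w4k.png

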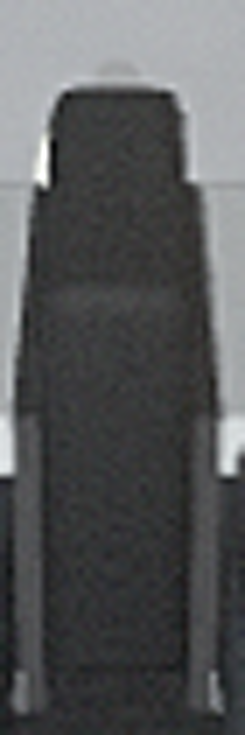

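>>> step_arm(dp=[[0.003, 0.03, 0], [0.003, 0.06, 0], [0.003, 0.09, -0.02], [0.003, 0.12, -0.05], [0.003, 0.14, -0.08], [0.003, 0.148, -0.1], [0.003, 0.148, -0.11], [0.003, 0.148, -0.112], [0.003, 0.148, -0.112], [0.003, 0.148, -0.112]], twist=[0, 0, 0, 0, 0, 0, 0, 0, 0, 0], grip=[6, 6, 6, 6, 6, 6, 6, 6, 6, 6])

```text
clock: 6.45
ee_pos: [0.4835, 0.1849, 0.1161]
tool_rot: [[-0.068, 0.998, 0.001], [0.998, 0.068, 0.0], [0.0, 0.001, -1.0]]
force: [0.1, 0.5, 0.2]
finger_gap: 0.0092
```

Run:
```python
from h import *
from cell import r
o=r.get_obs();print(o["clock"],o["ee_pos"],o["force"],o["torque"],o["finger_gap"],o["tool_rot"][:,1])
w=snap("wrist","w5");d=snap("side","d5");s=snap("scene","s5")
crop(w,200,160,300,260,7,"w5c");crop(d,215,220,275,290,9,"d5c");crop(s,270,120,330,180,9,"s5c")
print(r.get_obs()["ee_pos"])
```

```text
6.45 [0.48346319 0.18490707 0.11608625] [0.11614312 0.52737357 0.15924008] [-0.02688142  0.02754594  0.03676105] 0.009202364841855005 [9.97676977e-01 6.81189582e-02 6.76310219e-04]
[0.4834065 0.1851653 0.1161086]
```

View pics/w5c.png

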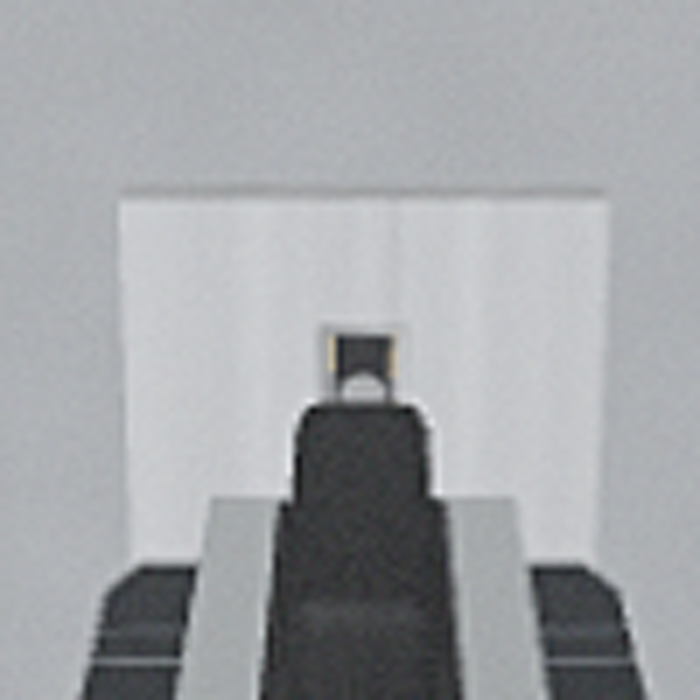

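View pics/d5c.png

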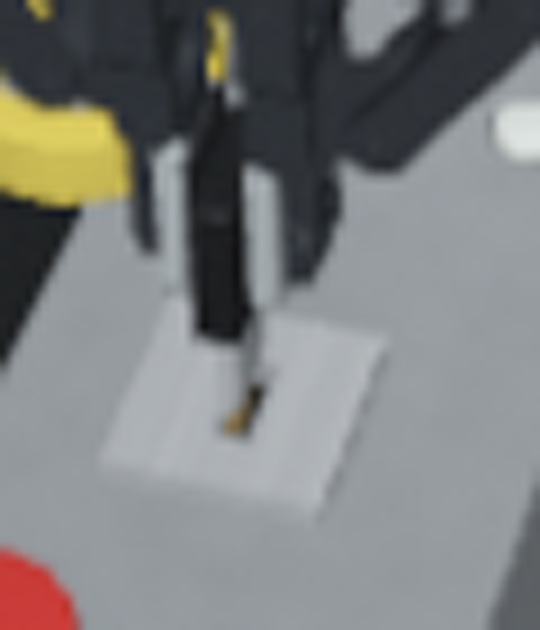

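View pics/s5c.png

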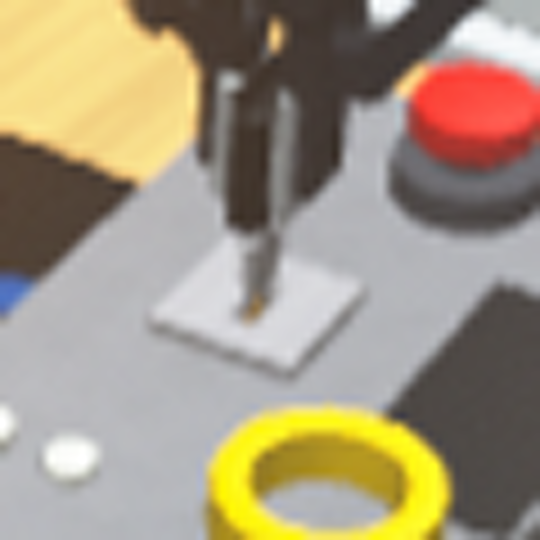

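Run:
```python
from h import *
w=load("w5");T=np.array([.48341,.18517-.0002,.1161]);a=np.radians(3.95);ux=np.array([-np.sin(a),np.cos(a),0]);uy=np.array([np.cos(a),np.sin(a),0])
Z=np.array([0,0,1.])
f=lambda p:(np.array(p)+.5)/7-.5+np.array([200,160])
tz=T[2]-.0327
K=T.copy();K[2]=0
for n,s,z in [("tip edge",.0065,tz),("wedge top edge6.5",.0065,tz+.006),("blade edge bottom",.008,tz+.006),("blade top",.008,tz+.02),("neck top edge",.002,tz+.027),("head bot",.015,tz+.027)]:
    print(n,((proj(w,K+ux*s+Z*z,True)[0]-[200,160]+.5)*7).round(0))
for v in (325,332,336): print("slot far edge at",v,[((onz(w,f((363,v)),z,True)-T)@ux).round(4) for z in (.08,.075)])
for v in (375,): print("blade edge as z=tip/wedgetop",[((onz(w,f((363,v)),z,True)-T)@ux).round(4) for z in (tz,tz+.006)])
for n,s,z in [("slot far",.0088,.08),("slot far low",.0088,.075)]:
    print(n,((proj(w,K+ux*s+Z*z,True)[0]-[200,160]+.5)*7).round(0))
```

```text
tip edge [363. 379.]
wedge top edge6.5 [363. 403.]
blade edge bottom [363. 387.]
blade top [364. 449.]
neck top edge [364. 552.]
head bot [364. 399.]
slot far edge at 325 [np.float64(0.0104), np.float64(0.0087)]
slot far edge at 332 [np.float64(0.0097), np.float64(0.008)]
slot far edge at 336 [np.float64(0.0094), np.float64(0.0076)]
blade edge as z=tip/wedgetop [np.float64(0.0068), np.float64(0.0091)]
slot far [363. 342.]
slot far low [363. 324.]
```

In the wrist crop the blade (x=362) lines up with the slot (x 332..395). The blade's near edge is at v≈375 and the slot's far edge at v≈333, so the key needs about +0.5 mm in y. I'll apply that and descend gently.

>>> step_arm(dp=[[0, 0.0014, 0], [0, 0.0014, 0], [0, 0.0014, -0.002], [0, 0.0014, -0.004], [0, 0.0014, -0.006], [0, 0.0014, -0.008], [0, 0.0014, -0.01], [0, 0.0014, -0.012], [0, 0.0014, -0.014], [0, 0.0014, -0.014]], twist=[0, 0, 0, 0, 0, 0, 0, 0, 0, 0], grip=[6, 6, 6, 6, 6, 6, 6, 6, 6, 6])

```text
clock: 7.6
ee_pos: [0.483, 0.1859, 0.11]
tool_rot: [[-0.069, 0.998, -0.0], [0.998, 0.069, -0.0], [-0.0, -0.0, -1.0]]
force: [0.5, -0.3, -0.9]
finger_gap: 0.0092
```

```bash
cat > st.py <<'E'
from cell import r
import numpy as np
o=r.get_obs();print(o["clock"].__round__(2),o["ee_pos"].round(5),"F",o["force"].round(2),"M",o["torque"].round(3),o["finger_gap"].__round__(4),"yaw",np.degrees(np.arctan2(o["tool_rot"][1,1],o["tool_rot"][0,1])).round(2))
E
python3 st.py
```

```text
7.6 [0.48302 0.18586 0.10998] F [ 0.52 -0.28 -0.87] M [-0.005  0.054  0.057] 0.0092 yaw 3.96
```

>>> step_arm(dp=[[0, 0, -0.002], [0, 0, -0.004], [0, 0, -0.006], [0, 0, -0.008], [0, 0, -0.01], [0, 0, -0.012], [0, 0, -0.014], [0, 0, -0.016], [0, 0, -0.018], [0, 0, -0.018]], twist=[0, 0, 0, 0, 0, 0, 0, 0, 0, 0], grip=[6, 6, 6, 6, 6, 6, 6, 6, 6, 6])

```text
clock: 8.6
ee_pos: [0.4831, 0.1856, 0.1028]
tool_rot: [[-0.069, 0.998, -0.0], [0.998, 0.069, -0.0], [-0.0, -0.0, -1.0]]
force: [-0.5, -1.7, -0.1]
finger_gap: 0.0089
```

```bash
python3 st.py
python3 - <<'E'
from h import *
w=snap("wrist","w6");crop(w,200,160,300,260,7,"w6c")
E
```

```text
8.6 [0.48309 0.18563 0.10279] F [-0.52 -1.7  -0.15] M [-0.369 -0.104 -0.007] 0.0089 yaw 3.95
```

View pics/w6c.png

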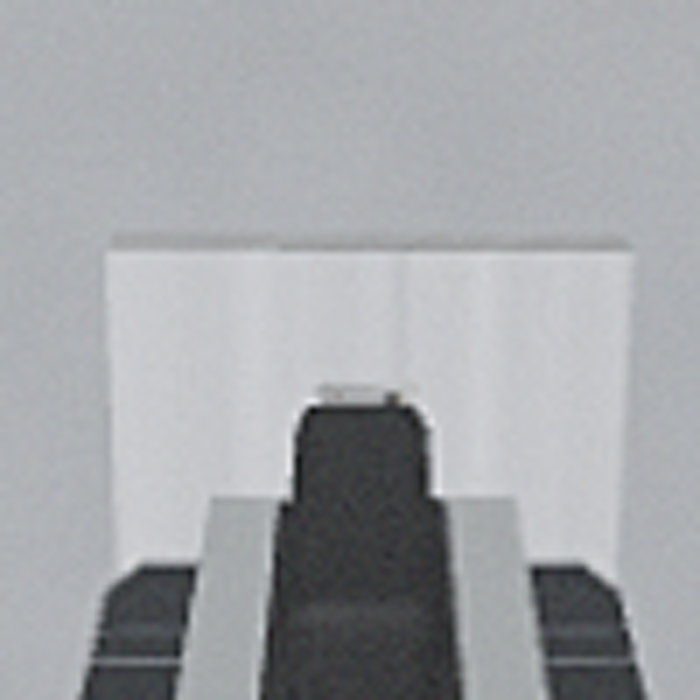

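There's a small side load (Fy -1.7 N): the blade is light against the +y/-x side of the slot. I'll ease it by (+0.2, -0.3) mm and keep descending.

>>> step_arm(dp=[[0.0005, -0.0008, 0], [0.0005, -0.0008, -0.002], [0.0005, -0.0008, -0.005], [0.0005, -0.0008, -0.008], [0.0005, -0.0008, -0.011], [0.0005, -0.0008, -0.014], [0.0005, -0.0008, -0.017], [0.0005, -0.0008, -0.02], [0.0005, -0.0008, -0.022], [0.0005, -0.0008, -0.022]], twist=[0, 0, 0, 0, 0, 0, 0, 0, 0, 0], grip=[6, 6, 6, 6, 6, 6, 6, 6, 6, 6])

```text
clock: 9.65
ee_pos: [0.4832, 0.1856, 0.0939]
tool_rot: [[-0.069, 0.998, -0.0], [0.998, 0.069, -0.0], [-0.0, -0.0, -1.0]]
force: [0.1, -1.3, -1.2]
finger_gap: 0.0089
```

```bash
python3 st.py
```

```text
9.65 [0.48324 0.18556 0.09393] F [ 0.08 -1.32 -1.2 ] M [-0.254 -0.083 -0.02 ] 0.0089 yaw 3.96
```

>>> step_arm(dp=[[0, -0.0006, -0.002], [0, -0.0006, -0.004], [0, -0.0006, -0.006], [0, -0.0006, -0.008], [0, -0.0006, -0.01], [0, -0.0006, -0.012], [0, -0.0006, -0.014], [0, -0.0006, -0.016], [0, -0.0006, -0.017], [0, -0.0006, -0.017]], twist=[0, 0, 0, 0, 0, 0, 0, 0, 0, 0], grip=[6, 6, 6, 6, 6, 6, 6, 6, 6, 6])

```text
clock: 10.65
ee_pos: [0.4832, 0.1853, 0.0872]
tool_rot: [[-0.069, 0.998, -0.0], [0.998, 0.069, -0.0], [-0.0, -0.0, -1.0]]
force: [-0.6, 0.5, -1.5]
finger_gap: 0.009
```

```bash
python3 st.py
```

```text
10.65 [0.48324 0.18534 0.08724] F [-0.6   0.51 -1.51] M [0.031 0.012 0.042] 0.009 yaw 3.96
```

>>> step_arm(dp=[[0, 0, -0.0005], [0, 0, -0.001], [0, 0, -0.0015], [0, 0, -0.002], [0, 0, -0.0025], [0, 0, -0.003], [0, 0, -0.0035], [0, 0, -0.004], [0, 0, -0.0045], [0, 0, -0.0045]], twist=[0, 0, 0, 0, 0, 0, 0, 0, 0, 0], grip=[6, 6, 6, 6, 6, 6, 6, 6, 6, 6])

```text
clock: 11.65
ee_pos: [0.4833, 0.1853, 0.0857]
tool_rot: [[-0.069, 0.998, 0.0], [0.998, 0.069, 0.0], [-0.0, 0.0, -1.0]]
force: [0.6, -0.3, 3.4]
finger_gap: 0.0095
```

```bash
python3 st.py
```

```text
11.65 [0.48331 0.18532 0.0857 ] F [ 0.61 -0.26  3.42] M [-0.094  0.325 -0.014] 0.0095 yaw 3.96
```

>>> step_arm(dp=[[0, 0, -0.0003], [0, 0, -0.0006], [0, 0, -0.0009], [0, 0, -0.0012], [0, 0, -0.0015], [0, 0, -0.0015], [0, 0, -0.0015], [0, 0, -0.0015], [0, 0, -0.0015], [0, 0, -0.0015]], twist=[0, 0, 0, 0, 0, 0, 0, 0, 0, 0], grip=[6, 6, 6, 6, 6, 6, 6, 6, 6, 6])

```text
clock: 12.65
ee_pos: [0.4833, 0.1854, 0.0857]
tool_rot: [[-0.069, 0.998, 0.0], [0.998, 0.069, 0.0], [0.0, 0.0, -1.0]]
force: [-3.1, -1.1, 10.7]
finger_gap: 0.0092
```

```bash
python3 st.py;  python3 - <<'E'
from h import *
w=snap("side","d7");crop(w,200,200,290,290,8,"d7c")
E
```

```text
12.65 [0.48332 0.18536 0.08568] F [-3.1  -1.05 10.67] M [-0.313  0.777 -0.015] 0.0092 yaw 3.96
```

View pics/d7c.png

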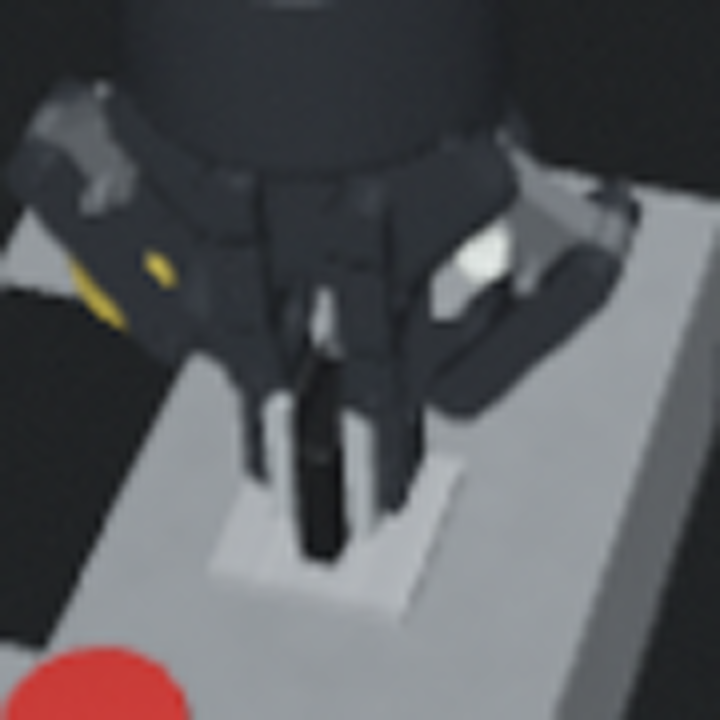

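Seated: z stopped at 0.0857 and force rose to 10.7 N. I'll ease the press slightly and begin turning clockwise with a small first turn.

>>> step_arm(dp=[[0, 0, 0.0008], [0, 0, 0.0008], [0, 0, 0.0008], [0, 0, 0.0008], [0, 0, 0.0008], [0, 0, 0.0008], [0, 0, 0.0008], [0, 0, 0.0008], [0, 0, 0.0008], [0, 0, 0.0008]], twist=[0, -0.01, -0.025, -0.045, -0.07, -0.095, -0.12, -0.145, -0.165, -0.165], grip=[6, 6, 6, 6, 6, 6, 6, 6, 6, 6])

```text
clock: 13.7
ee_pos: [0.4836, 0.1856, 0.0857]
tool_rot: [[0.19, 0.982, 0.001], [0.982, -0.19, 0.0], [0.0, 0.001, -1.0]]
force: [-1.0, -0.9, 6.0]
finger_gap: 0.0089
```

```bash
python3 st.py
```

```text
13.7 [0.4836  0.18556 0.0857 ] F [-1.02 -0.87  6.05] M [-0.089  0.379  0.005] 0.0089 yaw -10.94
```

>>> step_arm(dp=[[0, 0, 0], [0, 0, 0], [0, 0, 0], [0, 0, 0], [0, 0, 0], [0, 0, 0], [0, 0, 0], [0, 0, 0], [0, 0, 0], [0, 0, 0]], twist=[-0.03, -0.07, -0.115, -0.16, -0.205, -0.25, -0.295, -0.33, -0.355, -0.365], grip=[6, 6, 6, 6, 6, 6, 6, 6, 6, 6])

```text
clock: 14.7
ee_pos: [0.4837, 0.1856, 0.0857]
tool_rot: [[0.692, 0.722, 0.001], [0.722, -0.692, 0.0], [0.001, 0.0, -1.0]]
force: [-0.3, 0.1, 5.8]
finger_gap: 0.009
```

```bash
python3 st.py
```

```text
14.7 [0.4837  0.18559 0.08571] F [-0.32  0.1   5.81] M [-0.098  0.275  0.084] 0.009 yaw -43.81
```

>>> step_arm(dp=[[0, 0, 0], [0, 0, 0], [0, 0, 0], [0, 0, 0], [0, 0, 0], [0, 0, 0], [0, 0, 0], [0, 0, 0], [0, 0, 0], [0, 0, 0]], twist=[-0.006, -0.012, -0.018, -0.024, -0.03, -0.036, -0.042, -0.048, -0.053, -0.055], grip=[6, 6, 6, 6, 6, 6, 6, 6, 6, 6])

```text
clock: 15.7
ee_pos: [0.4837, 0.1856, 0.0857]
tool_rot: [[0.751, 0.66, 0.001], [0.66, -0.751, 0.0], [0.001, 0.0, -1.0]]
force: [-1.2, -0.9, 6.4]
finger_gap: 0.0094
```

```bash
python3 st.py
```

```text
15.7 [0.48371 0.18559 0.08571] F [-1.23 -0.87  6.43] M [-0.088  0.3    0.009] 0.0094 yaw -48.7
```

>>> step_arm(dp=[[0, 0, 0], [0, 0, 0], [0, 0, 0], [0, 0, 0], [0, 0, 0], [0, 0, 0], [0, 0, 0], [0, 0, 0], [0, 0, 0], [0, 0, 0]], twist=[-0.003, -0.006, -0.009, -0.012, -0.015, -0.018, -0.021, -0.024, -0.027, -0.027], grip=[6, 6, 6, 6, 6, 6, 6, 6, 6, 6])

```text
clock: 16.7
ee_pos: [0.4837, 0.1856, 0.0857]
tool_rot: [[0.778, 0.628, 0.001], [0.628, -0.778, 0.0], [0.001, 0.0, -1.0]]
force: [-1.3, -0.2, 5.2]
finger_gap: 0.0091
```

```bash
python3 st.py
```

```text
16.7 [0.48369 0.18558 0.08568] F [-1.3  -0.17  5.23] M [-0.085  0.306  0.062] 0.0091 yaw -51.12
```

>>> step_arm(dp=[[0, 0, 0], [0, 0, 0], [0, 0, 0], [0, 0, 0], [0, 0, 0], [0, 0, 0], [0, 0, 0], [0, 0, 0], [0, 0, 0], [0, 0, 0]], twist=[-0.003, -0.006, -0.009, -0.012, -0.015, -0.018, -0.021, -0.024, -0.027, -0.027], grip=[6, 6, 6, 6, 6, 6, 6, 6, 6, 6])

```text
clock: 17.7
ee_pos: [0.4837, 0.1856, 0.0857]
tool_rot: [[0.804, 0.594, 0.001], [0.594, -0.804, 0.0], [0.001, 0.0, -1.0]]
force: [-1.5, -0.9, 6.0]
finger_gap: 0.0089
```

```bash
python3 st.py
```

```text
17.7 [0.48372 0.18558 0.08571] F [-1.47 -0.87  5.98] M [-0.064  0.294  0.109] 0.0089 yaw -53.55
```

>>> step_arm(dp=[[0, 0, 0], [0, 0, 0], [0, 0, 0], [0, 0, 0], [0, 0, 0], [0, 0, 0], [0, 0, 0], [0, 0, 0], [0, 0, 0], [0, 0, 0]], twist=[-0.003, -0.006, -0.009, -0.012, -0.015, -0.018, -0.021, -0.024, -0.024, -0.024], grip=[6, 6, 6, 6, 6, 6, 6, 6, 6, 6])

```text
clock: 18.7
ee_pos: [0.4837, 0.1856, 0.0857]
tool_rot: [[0.826, 0.563, 0.001], [0.563, -0.826, 0.0], [0.001, 0.0, -1.0]]
force: [-1.0, -0.1, 5.8]
finger_gap: 0.0089
```

```bash
python3 st.py
```

```text
18.7 [0.48372 0.18557 0.0857 ] F [-0.96 -0.06  5.75] M [-0.118  0.353  0.058] 0.0089 yaw -55.71
```

>>> step_arm(dp=[[0, 0, 0], [0, 0, 0], [0, 0, 0], [0, 0, 0], [0, 0, 0], [0, 0, 0], [0, 0, 0], [0, 0, 0], [0, 0, 0], [0, 0, 0]], twist=[-0.003, -0.006, -0.009, -0.012, -0.015, -0.018, -0.021, -0.024, -0.027, -0.027], grip=[6, 6, 6, 6, 6, 6, 6, 6, 6, 6])

```text
clock: 19.7
ee_pos: [0.4837, 0.1856, 0.0857]
tool_rot: [[0.849, 0.528, 0.001], [0.528, -0.849, 0.001], [0.001, 0.0, -1.0]]
force: [-0.7, -0.2, 6.1]
finger_gap: 0.009
```

```bash
python3 st.py
```

```text
19.7 [0.48374 0.18563 0.08571] F [-0.74 -0.24  6.09] M [-0.069  0.286  0.035] 0.009 yaw -58.14
```

>>> step_arm(dp=[[0, 0, 0], [0, 0, 0], [0, 0, 0], [0, 0, 0], [0, 0, 0], [0, 0, 0], [0, 0, 0], [0, 0, 0], [0, 0, 0], [0, 0, 0]], twist=[-0.003, -0.006, -0.009, -0.012, -0.015, -0.018, -0.021, -0.024, -0.027, -0.027], grip=[6, 6, 6, 6, 6, 6, 6, 6, 6, 6])

```text
clock: 20.7
ee_pos: [0.4837, 0.1856, 0.0857]
tool_rot: [[0.871, 0.491, 0.001], [0.491, -0.871, 0.0], [0.001, 0.0, -1.0]]
force: [-1.2, -0.6, 5.4]
finger_gap: 0.009
```

```bash
python3 st.py
```

```text
20.7 [0.48375 0.18557 0.08571] F [-1.24 -0.61  5.37] M [-0.132  0.28   0.093] 0.009 yaw -60.57
```

>>> step_arm(dp=[[0, 0, 0], [0, 0, 0], [0, 0, 0], [0, 0, 0], [0, 0, 0], [0, 0, 0], [0, 0, 0], [0, 0, 0], [0, 0, 0], [0, 0, 0]], twist=[-0.003, -0.006, -0.009, -0.012, -0.015, -0.018, -0.021, -0.024, -0.024, -0.024], grip=[6, 6, 6, 6, 6, 6, 6, 6, 6, 6])

```text
clock: 21.7
ee_pos: [0.4837, 0.1856, 0.0857]
tool_rot: [[0.889, 0.458, 0.001], [0.458, -0.889, 0.0], [0.001, 0.0, -1.0]]
force: [-1.9, 0.4, 6.1]
finger_gap: 0.0089
```

```bash
python3 st.py
```

```text
21.7 [0.48371 0.18558 0.08568] F [-1.92  0.39  6.09] M [-0.109  0.236  0.006] 0.0089 yaw -62.72
```

>>> step_arm(dp=[[0, 0, 0], [0, 0, 0], [0, 0, 0], [0, 0, 0], [0, 0, 0], [0, 0, 0], [0, 0, 0], [0, 0, 0], [0, 0, 0], [0, 0, 0]], twist=[-0.003, -0.006, -0.009, -0.012, -0.015, -0.018, -0.021, -0.024, -0.027, -0.027], grip=[6, 6, 6, 6, 6, 6, 6, 6, 6, 6])

```text
clock: 22.7
ee_pos: [0.4838, 0.1856, 0.0857]
tool_rot: [[0.908, 0.42, 0.001], [0.42, -0.908, 0.001], [0.001, -0.0, -1.0]]
force: [-0.8, -0.5, 5.9]
finger_gap: 0.0092
```

```bash
python3 st.py
```

```text
22.7 [0.48377 0.18559 0.08572] F [-0.8  -0.52  5.95] M [-0.148  0.255  0.039] 0.0092 yaw -65.17
```

>>> step_arm(dp=[[0, 0, 0], [0, 0, 0], [0, 0, 0], [0, 0, 0], [0, 0, 0], [0, 0, 0], [0, 0, 0], [0, 0, 0], [0, 0, 0], [0, 0, 0]], twist=[-0.003, -0.006, -0.009, -0.012, -0.015, -0.018, -0.021, -0.024, -0.027, -0.027], grip=[6, 6, 6, 6, 6, 6, 6, 6, 6, 6])

```text
clock: 23.7
ee_pos: [0.4838, 0.1856, 0.0857]
tool_rot: [[0.924, 0.381, 0.001], [0.381, -0.924, 0.0], [0.001, -0.0, -1.0]]
force: [-1.4, 0.0, 6.3]
finger_gap: 0.009
```

```bash
python3 st.py
```

```text
23.7 [0.48376 0.1856  0.08571] F [-1.41  0.01  6.3 ] M [-0.085  0.257  0.156] 0.009 yaw -67.59
```

```bash
python3 - <<'E'
from cell import r
m=[]
for i in range(3):
    r.capture("wrist");o=r.get_obs();m.append(o["torque"][2].round(3))
print(m,o["clock"])
E
python3 st.py
```

```text
[np.float64(0.091), np.float64(0.065), np.float64(0.103)] 23.85
23.85 [0.48375 0.18556 0.08571] F [-1.3  -0.99  4.74] M [-0.119  0.217  0.103] 0.0088 yaw -67.59
```

>>> step_arm(dp=[[0, 0, 0], [0, 0, 0], [0, 0, 0], [0, 0, 0], [0, 0, 0], [0, 0, 0], [0, 0, 0], [0, 0, 0], [0, 0, 0], [0, 0, 0]], twist=[-0.002, -0.004, -0.006, -0.008, -0.01, -0.012, -0.014, -0.016, -0.016, -0.016], grip=[6, 6, 6, 6, 6, 6, 6, 6, 6, 6])

```text
clock: 24.85
ee_pos: [0.4838, 0.1855, 0.0857]
tool_rot: [[0.934, 0.358, 0.001], [0.358, -0.934, 0.0], [0.001, -0.0, -1.0]]
force: [-2.0, -0.3, 6.0]
finger_gap: 0.009
```

```bash
python3 st.py;python3 - <<'E'
from cell import r
m=[]
for i in range(3):
    r.capture("wrist");o=r.get_obs();m.append(o["torque"][2].round(3))
print(m,o["clock"])
E
```

```text
24.85 [0.48378 0.18555 0.08572] F [-1.97 -0.26  6.05] M [-0.095  0.212  0.036] 0.009 yaw -69.02
[np.float64(0.07), np.float64(0.08), np.float64(0.033)] 25.0
```

>>> step_arm(dp=[[0, 0, 0], [0, 0, 0], [0, 0, 0], [0, 0, 0], [0, 0, 0], [0, 0, 0], [0, 0, 0], [0, 0, 0], [0, 0, 0], [0, 0, 0]], twist=[-0.003, -0.006, -0.009, -0.012, -0.015, -0.018, -0.021, -0.024, -0.024, -0.024], grip=[6, 6, 6, 6, 6, 6, 6, 6, 6, 6])

```text
clock: 26.0
ee_pos: [0.4838, 0.1855, 0.0857]
tool_rot: [[0.947, 0.323, 0.001], [0.323, -0.947, 0.0], [0.001, -0.0, -1.0]]
force: [-1.0, -1.1, 6.5]
finger_gap: 0.0093
```

```bash
python3 st.py
```

```text
26.0 [0.48379 0.18554 0.08571] F [-0.95 -1.09  6.51] M [-0.097  0.237  0.111] 0.0093 yaw -71.17
```

>>> step_arm(dp=[[0, 0, 0], [0, 0, 0], [0, 0, 0], [0, 0, 0], [0, 0, 0], [0, 0, 0], [0, 0, 0], [0, 0, 0], [0, 0, 0], [0, 0, 0]], twist=[-0.002, -0.004, -0.006, -0.008, -0.011, -0.014, -0.017, -0.02, -0.02, -0.02], grip=[6, 6, 6, 6, 6, 6, 6, 6, 6, 6])

```text
clock: 27.0
ee_pos: [0.4838, 0.1856, 0.0857]
tool_rot: [[0.956, 0.293, 0.001], [0.293, -0.956, 0.0], [0.001, -0.0, -1.0]]
force: [-0.9, 0.3, 6.5]
finger_gap: 0.0091
```

```bash
python3 st.py
```

```text
27.0 [0.48379 0.18557 0.08572] F [-0.94  0.34  6.47] M [-0.12   0.227  0.186] 0.0091 yaw -72.97
```

Run:
```python
from cell import r
m=[]
for i in range(4):
    w=r.capture("wrist");o=r.get_obs();m.append(o["torque"][2].round(3))
print(m,o["clock"],o["joint_torque"].round(2))
import cv2
im=w["image"][200:384,160:340,::-1];cv2.imwrite("pics/w8c.png",cv2.resize(im,None,fx=3,fy=3,interpolation=cv2.INTER_CUBIC))
```

```text
[np.float64(0.149), np.float64(0.195), np.float64(0.201), np.float64(0.106)] 27.2 [  0.12 -43.51   3.75 -18.37  -0.16  -0.38  -0.19]
```

View pics/w8c.png

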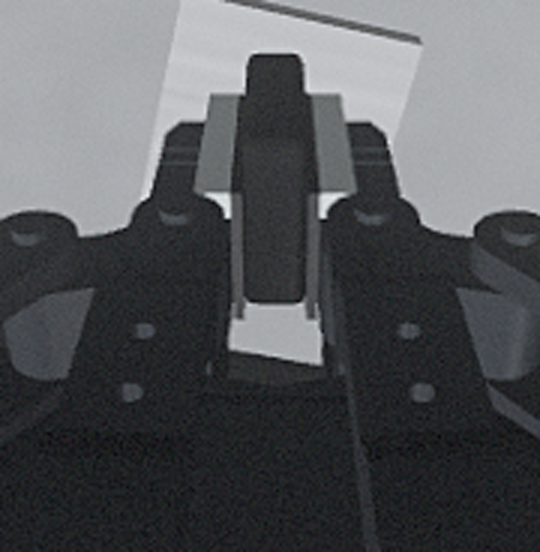

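The moment has risen to about 0.16 N m, against about 0.06 before, so this is probably the stop. The key still sits square in the jaws. I'll confirm with half a degree more.

>>> step_arm(dp=[[0, 0, 0], [0, 0, 0], [0, 0, 0], [0, 0, 0], [0, 0, 0], [0, 0, 0], [0, 0, 0], [0, 0, 0], [0, 0, 0], [0, 0, 0]], twist=[-0.001, -0.002, -0.003, -0.004, -0.005, -0.006, -0.006, -0.006, -0.006, -0.006], grip=[6, 6, 6, 6, 6, 6, 6, 6, 6, 6])

```text
clock: 28.2
ee_pos: [0.4838, 0.1856, 0.0857]
tool_rot: [[0.959, 0.284, 0.001], [0.284, -0.959, 0.0], [0.001, -0.0, -1.0]]
force: [-1.2, -1.4, 5.3]
finger_gap: 0.0093
```

```bash
python3 - <<'E'
from cell import r
m=[];j=[]
for i in range(5):
    o=r.get_obs();m.append(o["torque"][2].round(3));j.append(o["joint_torque"][6].round(3))
    if i<4: w=r.capture("wrist")
print(m,sum(m)/5,j,o["clock"])
E
python3 st.py
```

```text
[np.float64(0.2), np.float64(0.248), np.float64(0.19), np.float64(0.181), np.float64(0.2)] 0.20379999999999998 [np.float64(-0.219), np.float64(-0.219), np.float64(-0.219), np.float64(-0.219), np.float64(-0.219)] 28.4
28.4 [0.48379 0.1856  0.08571] F [-1.99 -1.08  5.35] M [-0.142  0.275  0.2  ] 0.0093 yaw -73.49
```

>>> step_arm(dp=[[0, 0, 0], [0, 0, 0], [0, 0, 0], [0, 0, 0], [0, 0, 0], [0, 0, 0], [0, 0, 0], [0, 0, 0], [0, 0, 0], [0, 0, 0]], twist=[-0.001, -0.002, -0.003, -0.004, -0.005, -0.006, -0.006, -0.006, -0.006, -0.006], grip=[6, 6, 6, 6, 6, 6, 6, 6, 6, 6])

```text
clock: 29.4
ee_pos: [0.4838, 0.1856, 0.0857]
tool_rot: [[0.961, 0.275, 0.001], [0.275, -0.961, 0.0], [0.001, -0.0, -1.0]]
force: [-0.5, -0.4, 6.3]
finger_gap: 0.0089
```

```bash
python3 - <<'E'
from cell import r
m=[];j=[]
for i in range(3):
    o=r.get_obs();m.append(o["torque"][2].round(3));j.append(o["joint_torque"][6].round(3))
    if i<2: w=r.capture("wrist")
print(m,sum(m)/3,j,o["clock"])
E
python3 st.py
```

```text
[np.float64(0.269), np.float64(0.222), np.float64(0.219)] 0.23666666666666666 [np.float64(-0.237), np.float64(-0.236), np.float64(-0.237)] 29.5
29.5 [0.4838  0.18562 0.08571] F [-1.    0.96  6.18] M [-0.029  0.252  0.219] 0.0092 yaw -74.03
```

The stop is felt: the moment rose steadily from 0.06 to 0.17, 0.20 and 0.24 N m at about 1.35 rad. I'll turn back now, going about 4° past home to take up the plug's play, then return to home.

>>> step_arm(dp=[[0, 0, 0], [0, 0, 0], [0, 0, 0], [0, 0, 0], [0, 0, 0], [0, 0, 0], [0, 0, 0], [0, 0, 0], [0, 0, 0], [0, 0, 0]], twist=[0.015, 0.045, 0.09, 0.14, 0.19, 0.24, 0.29, 0.34, 0.39, 0.44], grip=[6, 6, 6, 6, 6, 6, 6, 6, 6, 6])

```text
clock: 30.5
ee_pos: [0.4839, 0.1856, 0.0857]
tool_rot: [[0.564, 0.826, 0.001], [0.826, -0.564, 0.001], [0.001, 0.001, -1.0]]
force: [-1.3, -0.2, 4.1]
finger_gap: 0.0096
```

>>> step_arm(dp=[[0, 0, 0], [0, 0, 0], [0, 0, 0], [0, 0, 0], [0, 0, 0], [0, 0, 0], [0, 0, 0], [0, 0, 0], [0, 0, 0], [0, 0, 0]], twist=[0.05, 0.1, 0.15, 0.2, 0.25, 0.3, 0.35, 0.39, 0.415, 0.427], grip=[6, 6, 6, 6, 6, 6, 6, 6, 6, 6])

```text
clock: 31.5
ee_pos: [0.4837, 0.1857, 0.0857]
tool_rot: [[-0.07, 0.998, 0.001], [0.998, 0.07, 0.001], [0.001, 0.001, -1.0]]
force: [-1.9, 0.4, 5.3]
finger_gap: 0.0091
```

```bash
python3 st.py; python3 -c "
from cell import r
print(r.get_obs()['joint_torque'][6])"
```

```text
31.5 [0.48375 0.18566 0.08569] F [-1.87  0.38  5.29] M [-0.025  0.323 -0.07 ] 0.0091 yaw 4.01
0.021125163766555488
```

>>> step_arm(dp=[[0, 0, 0], [0, 0, 0], [0, 0, 0], [0, 0, 0], [0, 0, 0], [0, 0, 0], [0, 0, 0], [0, 0, 0], [0, 0, 0], [0, 0, 0]], twist=[0.004, 0.008, 0.012, 0.016, 0.02, 0.025, 0.03, 0.035, 0.04, 0.04], grip=[6, 6, 6, 6, 6, 6, 6, 6, 6, 6])

```text
clock: 32.5
ee_pos: [0.4837, 0.1857, 0.0857]
tool_rot: [[-0.131, 0.991, 0.001], [0.991, 0.131, 0.001], [0.001, 0.001, -1.0]]
force: [-1.2, 0.2, 5.2]
finger_gap: 0.009
```

```bash
python3 st.py; python3 -c "
from cell import r
print(r.get_obs()['joint_torque'][6])"
```

```text
32.5 [0.48372 0.18567 0.0857 ] F [-1.19  0.21  5.17] M [ 0.002  0.223 -0.081] 0.009 yaw 7.55
0.1074381172657013
```

>>> step_arm(dp=[[0.0005, 0.0005, 0], [0.0005, 0.0005, 0], [0.0005, 0.0005, 0], [0.0005, 0.0005, 0], [0.0005, 0.0005, 0], [0.0005, 0.0005, 0], [0.0005, 0.0005, 0.003], [0.0005, 0.0005, 0.006], [0.0005, 0.0005, 0.01], [0.0005, 0.0005, 0.014]], twist=[-0.01, -0.02, -0.03, -0.038, -0.04, -0.04, -0.04, -0.04, -0.04, -0.04], grip=[6, 6, 6, 6, 6, 6, 6, 6, 6, 6])

```text
clock: 33.5
ee_pos: [0.4834, 0.1855, 0.0908]
tool_rot: [[-0.069, 0.998, -0.0], [0.998, 0.069, -0.0], [-0.0, -0.0, -1.0]]
force: [-0.8, 0.3, -1.2]
finger_gap: 0.0091
```

```bash
python3 st.py; python3 -c "
from cell import r
print(r.get_obs()['joint_torque'][6])"
```

```text
33.5 [0.48341 0.18547 0.0908 ] F [-0.78  0.25 -1.22] M [-0.017 -0.009 -0.006] 0.0091 yaw 3.96
-0.00611015158938244
```

>>> step_arm(dp=[[0, 0, 0.01], [0, 0, 0.025], [0, 0, 0.05], [0, 0, 0.09], [0, 0, 0.13], [0, -0.02, 0.16], [0.01, -0.06, 0.172], [0.03, -0.13, 0.175], [0.06, -0.22, 0.175], [0.086, -0.3155, 0.175]], twist=[0, 0, 0, 0, 0, 0, -0.02, -0.04, -0.07, -0.101], grip=[6, 6, 6, 6, 6, 6, 6, 6, 6, 6])

```text
clock: 34.5
ee_pos: [0.5181, 0.0569, 0.1609]
tool_rot: [[0.093, 0.996, 0.0], [0.996, -0.093, -0.0], [-0.0, 0.0, -1.0]]
force: [1.1, -0.7, -1.2]
finger_gap: 0.0088
```

>>> step_arm(dp=[[0.025, -0.1, 0], [0.05, -0.2, 0], [0.08, -0.3, 0], [0.105, -0.39, 0], [0.125, -0.46, -0.02], [0.14, -0.52, -0.05], [0.147, -0.555, -0.08], [0.15, -0.57, -0.1], [0.15, -0.57, -0.11], [0.15, -0.57, -0.115]], twist=[-0.03, -0.06, -0.09, -0.12, -0.14, -0.155, -0.16, -0.16, -0.16, -0.16], grip=[6, 6, 6, 6, 6, 6, 6, 6, 6, 6])

```text
clock: 35.5
ee_pos: [0.5775, -0.1673, 0.1142]
tool_rot: [[0.333, 0.943, -0.001], [0.943, -0.333, 0.001], [0.001, -0.001, -1.0]]
force: [-0.6, 0.7, 0.1]
finger_gap: 0.0092
```

```bash
python3 st.py
python3 - <<'E'
from h import *
w=snap("wrist","w9");crop(w,200,130,310,270,5,"w9c");d=snap("side","d9");crop(d,200,110,310,200,7,"d9c")
E
python3 st.py
```

```text
35.5 [ 0.57751 -0.16727  0.11423] F [-0.6   0.72  0.12] M [ 0.048 -0.008 -0.033] 0.0092 yaw -19.45
35.6 [ 0.5779  -0.16707  0.11476] F [-0.03 -0.84 -0.35] M [-0.056  0.01   0.036] 0.0091 yaw -19.41
```

View pics/w9c.png

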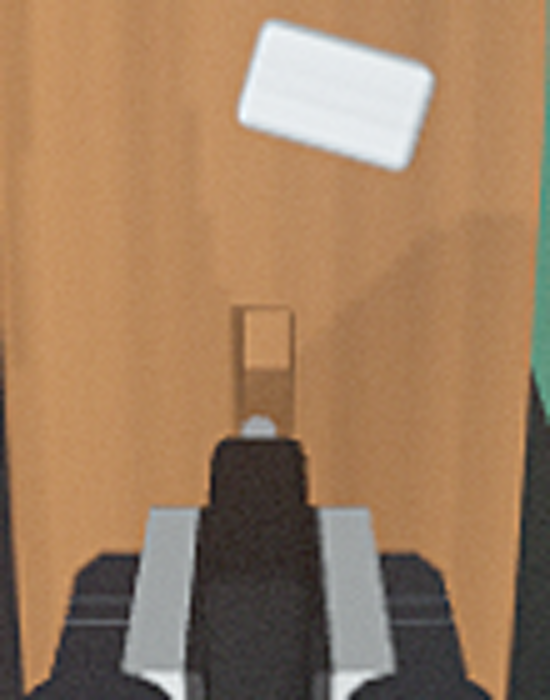

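View pics/d9c.png

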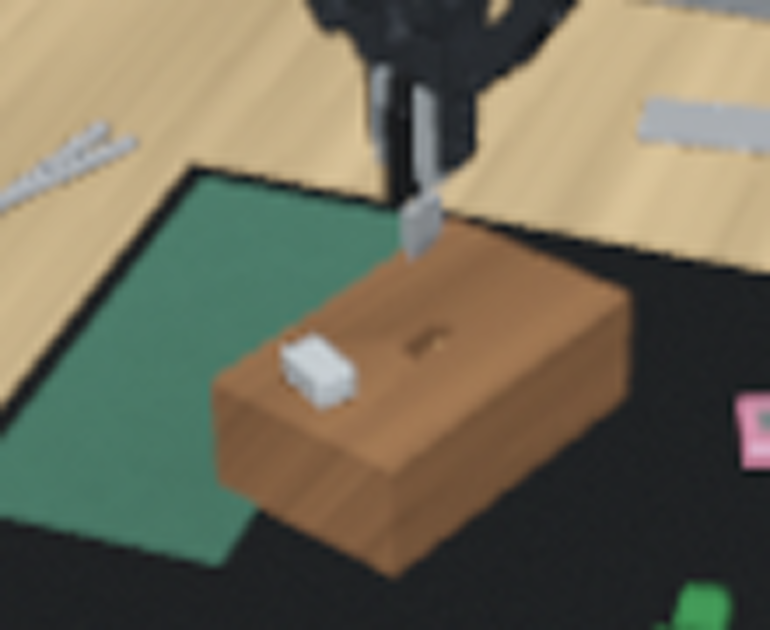

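The pocket (x 233..295 in the crop) is under the blade (x=258), within about 0.7 mm, with the arm still settling. I'll lower to just above the mouth and check.

>>> step_arm(dp=[[0, 0, -0.005], [0, 0, -0.015], [0, 0, -0.03], [0, 0, -0.045], [0, 0, -0.06], [0, 0, -0.07], [0, 0, -0.076], [0, 0, -0.078], [0, 0, -0.078], [0, 0, -0.078]], twist=[0, 0, 0, 0, 0, 0, 0, 0, 0, 0], grip=[6, 6, 6, 6, 6, 6, 6, 6, 6, 6])

```text
clock: 36.6
ee_pos: [0.5781, -0.1688, 0.0839]
tool_rot: [[0.334, 0.942, 0.0], [0.942, -0.334, -0.0], [0.0, 0.0, -1.0]]
force: [0.2, 0.3, -0.1]
finger_gap: 0.0089
```

```bash
python3 st.py
python3 - <<'E'
from h import *
w=snap("wrist","w10");crop(w,210,170,290,260,7,"w10c")
E
python3 st.py
```

```text
36.6 [ 0.57809 -0.16876  0.08386] F [ 0.2   0.34 -0.08] M [-0.001  0.015 -0.024] 0.0089 yaw -19.53
36.65 [ 0.5781  -0.16872  0.08388] F [ 0.53 -0.69 -0.93] M [ 0.     0.003 -0.007] 0.0093 yaw -19.53
```

View pics/w10c.png

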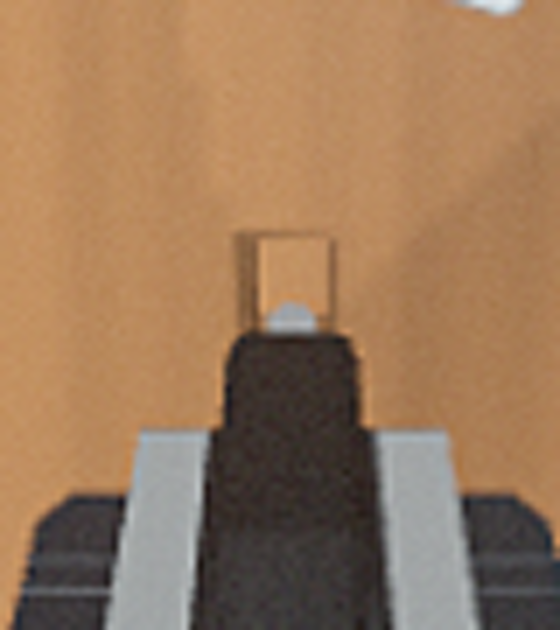

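>>> step_arm(dp=[[-0.001, 0.0003, 0], [-0.001, 0.0003, -0.005], [-0.001, 0.0003, -0.012], [-0.001, 0.0003, -0.02], [-0.001, 0.0003, -0.028], [-0.001, 0.0003, -0.036], [-0.001, 0.0003, -0.044], [-0.001, 0.0003, -0.052], [-0.001, 0.0003, -0.058], [-0.001, 0.0003, -0.06]], twist=[0, 0, 0, 0, 0, 0, 0, 0, 0, 0], grip=[6, 6, 6, 6, 6, 6, 6, 6, 6, 6])

```text
clock: 37.65
ee_pos: [0.5773, -0.1685, 0.0593]
tool_rot: [[0.334, 0.942, -0.0], [0.942, -0.334, 0.0], [-0.0, -0.0, -1.0]]
force: [0.1, -0.3, -0.3]
finger_gap: 0.009
```

```bash
python3 st.py
```

```text
37.65 [ 0.5773  -0.1685   0.05925] F [ 0.14 -0.29 -0.26] M [-0.033  0.028  0.05 ] 0.009 yaw -19.53
```

>>> step_arm(dp=[[0, 0, -0.004], [0, 0, -0.008], [0, 0, -0.012], [0, 0, -0.015], [0, 0, -0.0175], [0, 0, -0.0195], [0, 0, -0.021], [0, 0, -0.0225], [0, 0, -0.0235], [0, 0, -0.0235]], twist=[0, 0, 0, 0, 0, 0, 0, 0, 0, 0], grip=[6, 6, 6, 6, 6, 6, 6, 6, 6, 6])

```text
clock: 38.65
ee_pos: [0.5776, -0.1686, 0.0507]
tool_rot: [[0.334, 0.942, 0.0], [0.942, -0.334, 0.0], [0.0, 0.0, -1.0]]
force: [-1.6, 0.7, 4.8]
finger_gap: 0.009
```

```bash
python3 st.py
python3 - <<'E'
from h import *
d=snap("side","d11");crop(d,200,110,310,200,7,"d11c")
E
python3 st.py
```

```text
38.65 [ 0.57756 -0.16856  0.05074] F [-1.57  0.75  4.85] M [ 0.146  0.397 -0.003] 0.009 yaw -19.54
38.7 [ 0.57754 -0.16856  0.05071] F [-1.54 -0.14  6.73] M [ 0.142  0.524 -0.025] 0.0092 yaw -19.54
```

View pics/d11c.png

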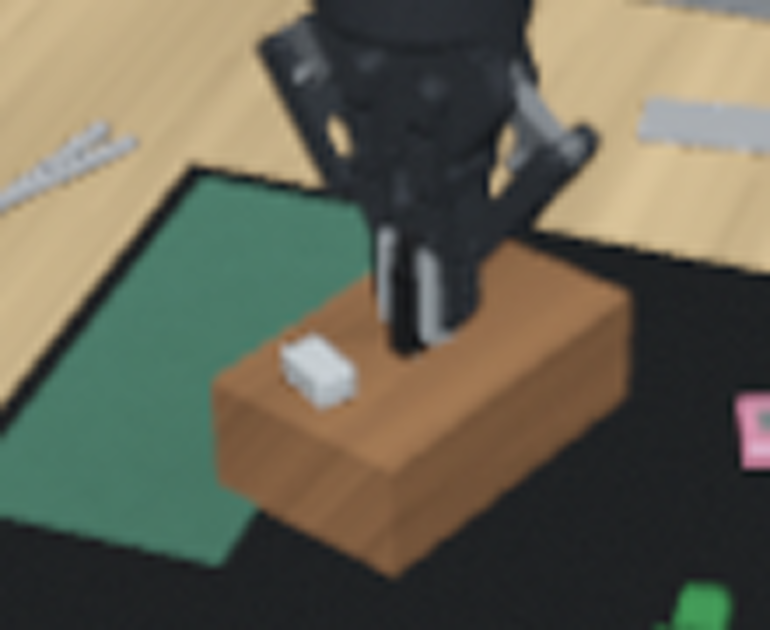

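The key is seated at z = 0.0507, the same height as at the pick, with a light 5–7 N press. I'll open, then lift clear.

>>> step_arm(dp=[[0, 0, 0.0005], [0, 0, 0.0005], [0, 0, 0.0005], [0, 0, 0.0005], [0, 0, 0.0005], [0, 0, 0.0005], [0, 0, 0.0005], [0, 0, 0.0005], [0, 0, 0.0005], [0, 0, 0.0005]], twist=[0, 0, 0, 0, 0, 0, 0, 0, 0, 0], grip=[8, 10, 12, 15, 20, 26, 32, 38, 40, 40], newtons=20)

```text
clock: 39.7
ee_pos: [0.5775, -0.1685, 0.0505]
tool_rot: [[0.334, 0.942, 0.0], [0.942, -0.334, -0.0], [0.0, 0.0, -1.0]]
force: [0.2, -0.6, -0.0]
finger_gap: 0.0399
```

>>> step_arm(dp=[[0, 0, 0.005], [0, 0, 0.02], [0, 0, 0.04], [0, 0, 0.07], [0, 0, 0.11], [0, 0, 0.15], [0, 0, 0.19], [0, 0, 0.22], [0, 0, 0.24], [0, 0, 0.24]], twist=[0, 0, 0, 0, 0, 0, 0, 0, 0, 0], grip=[40, 40, 40, 40, 40, 40, 40, 40, 40, 40])

```text
clock: 40.7
ee_pos: [0.5782, -0.1688, 0.1479]
tool_rot: [[0.334, 0.942, 0.002], [0.942, -0.334, -0.0], [0.0, 0.002, -1.0]]
force: [-0.4, -1.6, -0.6]
finger_gap: 0.04
```

```bash
python3 st.py
python3 - <<'E'
from h import *
w=snap("wrist","w12");crop(w,195,105,310,265,4,"w12c")
d=snap("side","d12");crop(d,200,110,310,200,7,"d12c")
s=snap("scene","s12");crop(s,185,235,295,325,7,"s12c")
E
python3 st.py
```

```text
40.7 [ 0.57822 -0.16875  0.14787] F [-0.43 -1.65 -0.59] M [-0.025 -0.019 -0.066] 0.04 yaw -19.53
40.85 [ 0.57704 -0.1684   0.14581] F [ 0.36 -0.7  -0.31] M [-0.026 -0.01  -0.003] 0.0397 yaw -19.53
```

View pics/w12c.png

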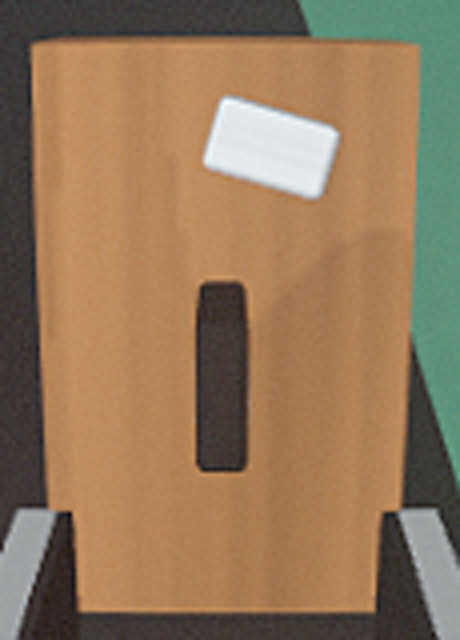

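View pics/d12c.png

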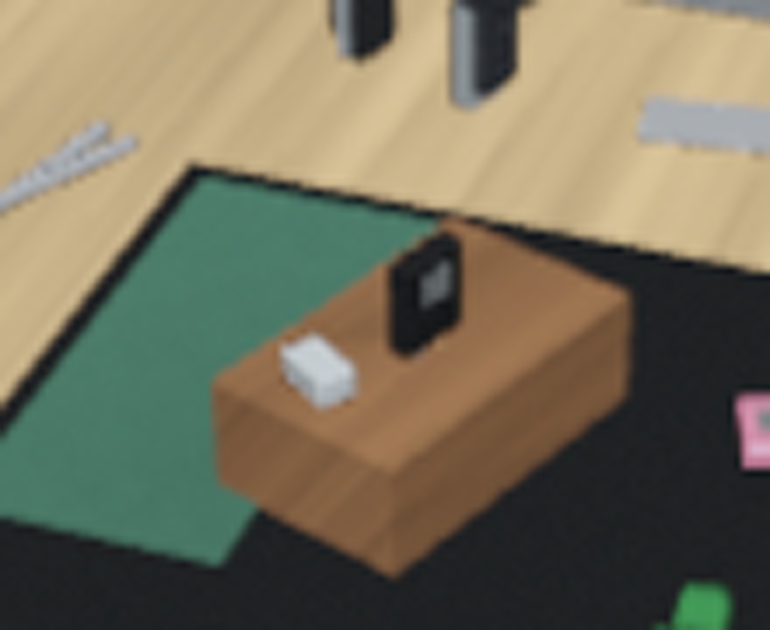

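View pics/s12c.png

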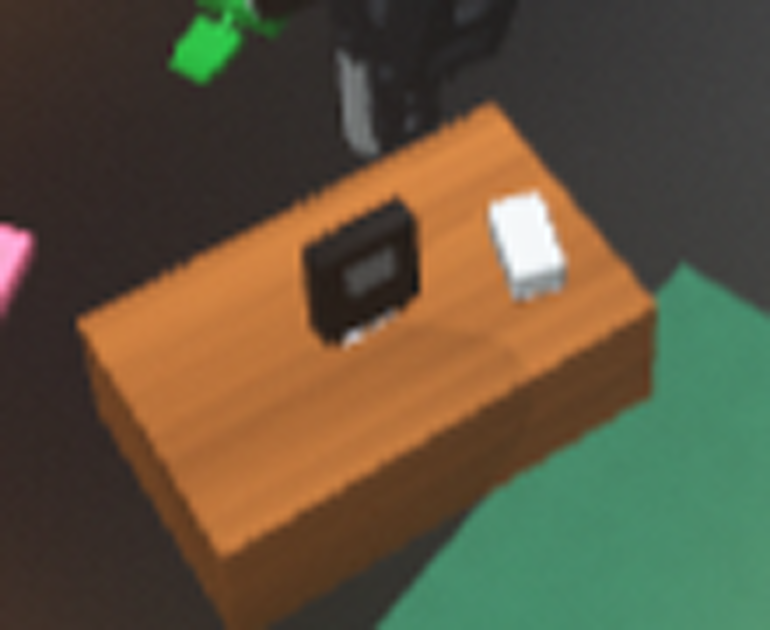

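View pics/d12.png

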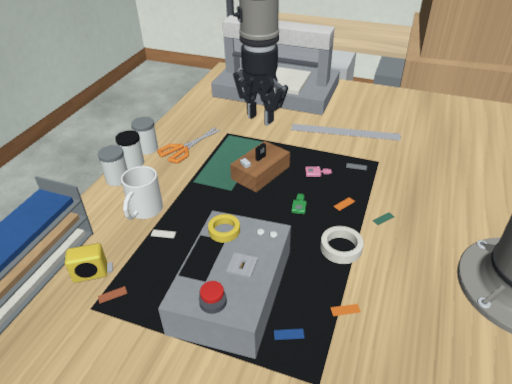

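The key stands upright and flush in its block at scene crop (360,270), the same picture as at the start. The sharpener, tape, button and other things haven't moved, and the gripper is well clear. I'm handing in.

```bash
python3 -c "
from cell import r
print(r.close_job())"; python3 st.py
```

```text
the job is handed in; nothing more can be done
None
the job is handed in; nothing more can be done
```

The paper cutter is reset and the key is back in its block. I handed the job in at about 41 s of the 72 s allowed; no verdict is reported.

- **Seating:** The key went fully home in the switch at z = 0.0857, as expected. The highest press I read was about 11 N, against the 60 N limit.
- **Turning:** I turned it clockwise until the moment rose steadily from about 0.06 to 0.24 N m, at about 77–78° (1.35 rad), below the 0.35 N m limit. The moment readings were noisy, about ±0.04 N m, so I judged the stop from several averaged readings.
- **Return:** I turned it back to home, going about 3.5° past to take up the plug's play, and it lifted out without resistance. I had no direct view of the plug, so I judged its home position from the key's angle alone.
- **Last checks:** The key stands upright in the pocket and was let go at the same height as at the pick. The pictures show its head flush on the block. The sharpener, tape roll and button look unmoved, and the gripper is clear of everything. No check failed.

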